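# Cap a paperweight with its mosaic medallion and hold it in the lever press

### The arm

A 7-joint arm with a two-finger parallel gripper is mounted at the origin on the work surface. World frame = base frame: x ahead of the robot, y to its left, z up, the work surface at z = 0. Lengths are in m, angles in rad, forces in N, time in s.
With the tool pointing down it reaches from about 0.4 to 0.85 m from the base axis. Payload 4.5 kg.
Tool frame: the origin (TCP) lies midway between the tips of the shut fingers; the grasp point (between the pads) lies 19 mm behind it; z points along the fingers, y is the direction in which the jaws open and shut (so a half turn about z gives the same grasp; the last joint's range is limited). The gripper opens to 88 mm and grips with 3 to 60 N. Pads are 18 mm wide; open, the fingers measure 123 mm over their backs; the gripper's body (75 mm by 187 mm) begins 45 mm behind the grasp point.
Start: joints at [-1.195, 0.689, -0.195, 1.565, 0.157, 0.902, -0.215], TCP at [0.209, 0.589, 0.21] pointing down, gripper open.
Joint ranges: [-3.01, 3.01], [-0.46, 2.08], [-1.47, 1.51], [0.13, 2.56], [-1, 4.14], [0.04, 2.09], [-2.66, 2.66]. Speed limits (rad/s): [2.57, 2.57, 3.14, 3.14, 3.14, 3.14, 3.14].

### API

Orientations are given as a unit quaternion [x, y, z, w].
In Python, from plant import r gives the robot as it stands.
- The arm moves only by the tool play_rows, never from a script. Its argument "targets" is a list of rows, each an object of numbers: "jaw": the closure, from 0 (fully open) to 1 (shut); "dx", "dy", "dz": the shift along the tool's x, y, z in m; "yaw": the turn about the tool's z in rad. A call has exactly 5 rows; each row shifts and turns the pose as measured when the row begins, along the tool's axes as they then stand; what a row does not reach is not made up. A row lasts 1/10 s, in which the tool goes at most 50 mm and 8.59 degrees, less where a joint would pass 70% of its speed; a pose out of reach is approached as far as the arm can. A call with a gripper value outside its range is refused whole. The fingers move at their own pace and stop on an object; "squeeze" is the grip in N (left out, the last holds). Time passes only in rows, so rows that do not move let the fingers close, or fill a call up. It gives the time, the measured TCP pose, the force and the opening at its end, in the units of the state.
- r.get_state(): the state, without advancing time (a new reading comes with each control period).
- r.snapshot(name): name is "side" or "top" or "wrist"; returns a dict with "frame" (400x640x3 uint8, red, green, blue), "z_map" (400x640 float32, m along the optical axis (not along the pixel's ray), 0 where there is no reading), "mtx" (3x3 intrinsics, pixels), "position" and "orientation" of the camera in the world; the wrist camera has in their place "T_tool_cam" (4x4, takes a point from camera to tool coordinates, whose origin is the TCP and whose axes are the flange's). Camera axes: x right, y up, looking along -z (the intrinsics and any distortion apply to the point x, -y, -z); pixel columns grow to the right and rows downward; lengths in m; the calibration is good to about 2 mm. A picture is of the moment at which its call begins: read the wrist's pose just before it.
- r.finish_job(): hands the job in, once; it reports no verdict.
The state is a dict: "clock": time; "q": joint angles; "qd": joint speeds; "joint_torque": joint torques, N m; "tool_pos": TCP position; "eef_rot": TCP orientation; "contact_force": force on the tool from outside, world axes, zero at the start; "moment": the same for the moment, N m; "opening": opening from 0.0 (shut) to 1.0 (fully open).
Only numpy, scipy, OpenCV 4.12 (cv2) and the standard library are available. Lean on these libraries where they do the work, as an engineer would, in place of code of your own. Each camera call takes 0.05 s, during which the arm holds its last target.

### The job

Take the dark medallion with the green leaf sprig off its steel block and set it down, picture up, on the rim of the brass paperweight cup in the lever press so that it sits seated and level: lower it into place rather than dropping it, and let go of it. Then pull the press lever over and down by its black handgrip until the spring plunger bears on the medallion and is pushed in about 6 mm, half its stroke, never bottoming it, and finish with the gripper still holding the lever there, because it springs up when let go. Leave the pale medallion, the blocks and the other things on the bench where they are.

Things in the scene. Friction and masses are not known exactly. Their poses are not given: they have to be found in the camera images.
- sprig_c (a point): The medallion to use: dark wood disc, green leaf sprig on top, about 60 g. Point: centre of the disc proper (56 mm across, 8 mm thick; grip it across this); z axis out of the picture face. Below the disc a tapered spigot 5 mm deep, 37 mm across at the disc, 30 mm at its foot. It starts picture up, spigot on a steel block's flat top, this point 37 mm above the table.
- press: Green bench lever press, fixed. Origin on the table under the brass cup's centre; z up, y from cup to hinge, x parallel to the hinge pin. Base plate 110 mm (x) by 235 mm (y -70 to +165), 14 mm thick; steel nest disc round the cup's foot 72 mm across, top 20 mm above the table. Spot and yaw (up to 17 degrees) vary; the hinge is on the robot's left.
- mount_rim (a point): Centre of the brass cup's mouth at rim height, 40 mm above the table, axes as the press. The cup is fixed in the press, 50 mm across, wall 4 mm, mouth 42 mm. Seated, the medallion's disc lies on this rim with its spigot in the mouth (2.5 mm play all round): disc centre 4 mm, top face 8 mm above this point.
- lever (a joint): Angle of the press lever, rad. 0 = up against its stop, where a spring holds it: leaning back 20 degrees past upright, away from the cup, so the cup is free from above. Grows as the lever swings over and down towards the cup; 1.92 = level, pointing along the press's -y. Springs back up when let go. Steel bar 16 by 10 mm; its fork (arms 78 mm apart, cross-piece 63 mm short of the handgrip) carries the grip.
- lever_grip (a point): Centre of the lever's black handgrip, 215 mm from the hinge pin: a barrel 24 mm across and 70 mm long, parallel to the hinge, held in a fork and free to spin on its axle, so a grip on it need not turn as the lever swings. Lever up: press y +189 mm, 307 mm above the table; lever level: press y -100 mm, 105 mm above; between, an arc about the pin in the press's plane x = 0.
- plunger (a joint): Travel of the spring plunger into the lever, m: 0 = fully out, 0.012 = bottomed, wanted about 0.006. Spring 2 N per mm. On the seated medallion it first touches with the handgrip's centre about 116 mm above the table, is 6 mm in at 105 mm (lever level) and 12 mm in at 94 mm. Held at 6 mm the handgrip pushes up with about 10 N.
- hinge_pin (a point): Middle of the lever's hinge pin, axes as the press: press y +115 mm, 105 mm above the table, between two cheeks that reach 118 mm above the table.
- nose (a point): Tip of the plunger's rubber nose (22 mm across), 115 mm from the hinge along the lever and, fully out, 63 mm off the bar's middle on the cup side. With the lever level it stands over the cup's centre. A red tail pin rises out of the collar on the lever's other face by as much as the plunger is pushed in.
- flower_c (a point): Pale wood medallion with a red flower, same size as the dark one, on the other steel block; not wanted, leave it. Point at the centre of its disc.
- block_a: Round steel bench block on a rubber foot, 44 mm across (foot 47 mm), 28 mm high, 330 g, origin under its centre. The dark medallion stands on this one. Leave it.
- block_b: The same kind of block, carrying the pale medallion. The two blocks swap places from time to time. Leave it.
- white_jar: White lidded jar, 48 mm across, 42 mm high, origin under its centre. Leave it.
- glass_jar: Open clear glass jar, 60 mm across, 65 mm high, origin under its centre. Leave it.
- tweezers: Steel tweezers lying flat, about 140 mm long along x, 8 mm high. Leave them.
- brush: Small brush lying flat, 140 mm long along x. Leave it.
- tape: Yellow and black tape measure, 70 by 30 mm, 62 mm high, origin under its centre. Leave it.
Things that resemble listed ones, but are neither listed nor needed, are in the scene too. What is shaped like the part that bears sprig_c but blue is not meant.

How it is judged:
On the way, in this order (a step that is already met when the one before it is completed fails the run):
1. the dark medallion sits seated and level on the cup's rim, let go, with the lever still up (horizontal distance between sprig_c and mount_rim below 0.004 m and z of sprig_c in the frame of mount_rim between 0.002 and 0.0062 m and angle between sprig_c's own z axis and vertical below 0.06 rad and contact force between the fingers and sprig below 0.1 N and value of joint lever below 1.2 rad), for 0.2 s.
2. the lever is pulled down so that the plunger, bearing on the seated medallion, is pushed in about 6 mm (3.5 to 8.5) (horizontal distance between sprig_c and mount_rim below 0.004 m and z of sprig_c in the frame of mount_rim between 0.002 and 0.0062 m and angle between sprig_c's own z axis and vertical below 0.06 rad and value of joint plunger between 0.0035 and 0.0085 m and contact force between plunger and sprig above 4 N), for 0.5 s.
At the end, for the whole second after the job is handed in: The dark medallion is seated on the brass cup's rim (centred within 4 mm, disc underside within 2 mm of the rim, tilt under 0.06 rad), and the gripper's fingers hold the lever so that the spring plunger bears on the medallion (over 4 N) and stays pushed in between 3.5 and 8.5 mm (all of step 2 and contact force between the fingers and lever above 1 N); the arm keeps its last pose, push and grip.
It fails at once if the plunger is bottomed (pushed in more than 11.3 mm) (value of joint plunger above 0.0113 m).
It fails at once if the dark medallion is dropped (falls free faster than 0.5 m/s) (contact force between anything else and sprig below 0.01 N and linear speed of sprig above 0.5 m/s).
It fails at once if the pale medallion, a steel block, a jar, the tweezers, the brush or the tape measure is moved more than 25 mm (distance of any of flower_c, block_a, block_b, white_jar, glass_jar, tweezers, brush, tape from where it was at the start of the episode above 0.025 m).
It also fails if it takes over 72 s, if anything falls off the work surface, if the arm or the gripper's body presses on something with over 40 N, if the wrist force passes 120 N, or if a joint passes its speed limit or range.

## Working session

There is one attempt and no reset: what is moved stays moved. The work goes in short steps, Python scripts to look and compute and a tool call to move; the robot and the scene stay as the last step left them, time stands still between calls to the robot, and variables do not carry over. Pictures are saved under pics/ and viewed, and the job is handed in when it is done.

Besides the shell and the picture viewer there is one more tool, called after "Call:" as name([rows], argument=value, ...), one row to a line, values as JSON. play_rows: Moves the arm, as the interface text tells. Its arguments: {"type":"object","properties":{"targets":{"type":"array"},"squeeze":{"type":"number"}},"required":["targets"]}

```bash
ls; mkdir -p pics; cat > h.py <<'E'
import numpy as np, cv2
from scipy.spatial.transform import Rotation as R
from plant import r
def snap(name, fn):
    s=r.get_state(); d=r.snapshot(name)
    cv2.imwrite('pics/'+fn+'.png', d['frame'][:,:,::-1])
    np.savez('pics/'+fn+'.npz', s_pos=s['tool_pos'], s_rot=s['eef_rot'], **{k:np.array(v) for k,v in d.items()})
    return s,d
def camT(d,s=None):
    T=np.eye(4)
    if 'T_tool_cam' in d:
        W=np.eye(4); W[:3,:3]=R.from_quat(s['eef_rot']).as_matrix(); W[:3,3]=s['tool_pos']
        return W@np.array(d['T_tool_cam'])
    o=np.array(d['orientation'])
    T[:3,:3]=R.from_quat(o).as_matrix() if o.size==4 else o
    T[:3,3]=d['position']; return T
def cloud(d,T):
    z=d['z_map']; K=d['mtx']; v,u=np.mgrid[:z.shape[0],:z.shape[1]]
    p=np.stack([(u-K[0,2])/K[0,0]*z,-(v-K[1,2])/K[1,1]*z,-z],-1)
    return p@T[:3,:3].T+T[:3,3]
def ray(d,T,u,v,zp):
    K=d['mtx']; q=np.array([(u-K[0,2])/K[0,0],-(v-K[1,2])/K[1,1],-1]); q=T[:3,:3]@q
    return T[:3,3]+q*(zp-T[2,3])/q[2]
E
python3 - <<'E'
from h import *
print(r.get_state())
for n in ['top','side','wrist']:
    s,d=snap(n,n+'0'); print(n,{k:(np.array(v).tolist() if np.array(v).size<20 else np.array(v).shape) for k,v in d.items()})
E
```

```text
pics
{'clock': 0.0, 'q': array([-1.19520051,  0.69001197, -0.19451575,  1.56633737,  0.15729206,
        0.90246805, -0.21509031]), 'qd': array([ 0.0017272 , -0.00038985,  0.00011102, -0.00018247,  0.00047278,
        0.00091098, -0.00045469]), 'joint_torque': array([ 1.70608973e-04, -5.27569664e+01, -1.26656581e+00, -1.53426200e+01,
       -5.26098954e-02,  6.65092492e-03,  1.71397137e-04]), 'tool_pos': array([0.20930539, 0.58819199, 0.20909442]), 'eef_rot': array([ 1.70022973e-01,  9.85439672e-01, -9.11831327e-04, -9.72548158e-05]), 'contact_force': array([ 0.51333077, -0.4995016 , -0.37112172]), 'moment': array([ 0.01454318, -0.01189257, -0.02696104]), 'opening': 1.0025134599468566}
top {'frame': (400, 640, 3), 'z_map': (400, 640), 'mtx': [[448.93742494773545, 0.0, 321.8954447644009], [0.0, 448.93742494773545, 206.64514980004313], [0.0, 0.0, 1.0]], 'position': [0.4091823409632991, -0.06252007118179881, 1.5588535649948287], 'orientation': [0.040559938684224285, -0.023511681490509164, -0.696248476035435, 0.7162682122122656]}
side {'frame': (400, 640, 3), 'z_map': (400, 640), 'mtx': [[373.83576361929664, 0.0, 320.07079502379406], [0.0, 373.83576361929664, 195.11644202190809], [0.0, 0.0, 1.0]], 'position': [0.3453665638069266, -0.7348587234448275, 0.9211789226494028], 'orientation': [0.3772982870043545, -0.04342205720073062, -0.1276489388871282, 0.9162239223972634]}
wrist {'frame': (400, 640, 3), 'z_map': (400, 640), 'mtx': [[282.94284350655124, 0.0, 320.50922194471235], [0.0, 282.94284350655124, 198.99074856962986], [0.0, 0.0, 1.0]], 'T_tool_cam': [[-0.00017570828281346853, 0.9554242274753783, 0.2952363708618448, 0.07532955945379718], [0.9999995979456474, -9.17366497849238e-05, 0.0008920162145075372, -0.0009868620749668988], [0.0008793378981989399, 0.2952364088954147, -0.9554238272240216, -0.17531675610702505], [0.0, 0.0, 0.0, 1.0]]}
```

View pics/top0.png

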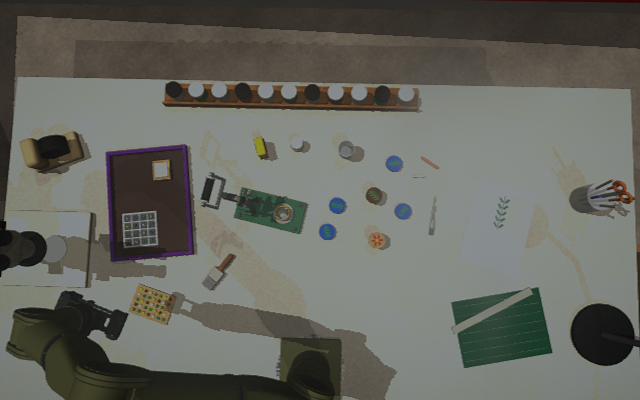

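View pics/side0.png

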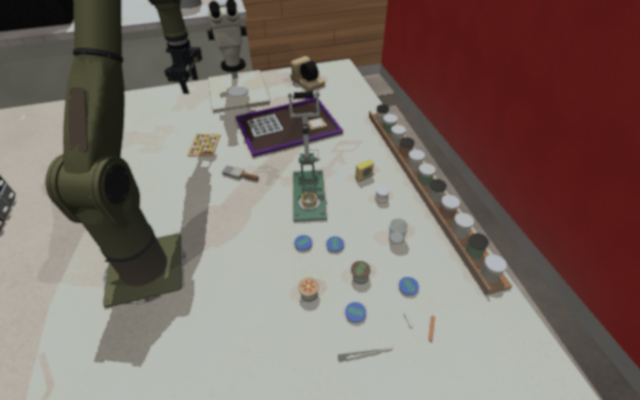

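View pics/wrist0.png

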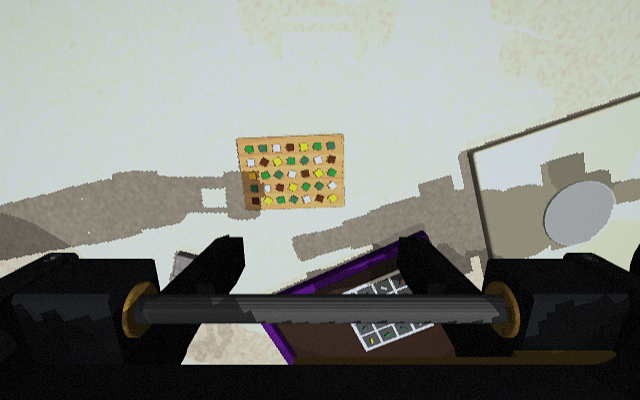

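The top view shows the dark medallion at about (374,195), the pale one at (377,240), the cup at (283,213) and the handgrip at (208,190). Blue decoys lie around them. Next I'll measure these.

```bash
cat > m.py <<'E'
from h import *
import sys
d=dict(np.load('pics/top0.npz')); T=camT(d); P=cloud(d,T)
np.set_printoptions(precision=4,suppress=True)
for n,(u,v) in dict(sprig=(374,195),flower=(377,240),cup=(283,213),grip=(208,190),base=(300,195),table=(340,270)).items(): print(n,P[v,u], ray(d,T,u,v,.041))
img=d['frame'][:,:,::-1]
cv2.imwrite('pics/topcrop.png',cv2.resize(img[130:260,190:450],None,fx=3,fy=3,interpolation=cv2.INTER_CUBIC))
# sprig disc by height
H=P[:,:,2]; v,u=np.mgrid[:400,:640]
for n,(cu,cv) in dict(sprig=(374,195),flower=(377,240)).items():
    m=(np.hypot(u-cu,v-cv)<14)&(H>.033)&(H<.05)
    print(n,m.sum(),P[m].mean(0), P[m].min(0),P[m].max(0))
    c,rad=cv2_=cv2.minEnclosingCircle(np.argwhere(m)[:,::-1].astype(np.float32)); print(c,rad,ray(d,T,*c,.041))
# press base: green mask
hsv=cv2.cvtColor(img,cv2.COLOR_BGR2HSV)
g=cv2.inRange(hsv,(60,80,30),(95,255,160)); g[:, :230]=0; g[:,312:]=0; g[:170]=0; g[240:]=0
c=max(cv2.findContours(g,0,1)[0],key=cv2.contourArea); rect=cv2.minAreaRect(c); b=cv2.boxPoints(rect)
print(rect); print(np.array([ray(d,T,*p,.014) for p in b]))
E
python3 m.py
```

```text
sprig [ 0.5909 -0.1994  0.0428] [ 0.5911 -0.1996  0.041 ]
flower [ 0.4391 -0.2126  0.0402] [ 0.4391 -0.2125  0.041 ]
cup [0.5232 0.1104 0.0167] [0.5214 0.1077 0.041 ]
grip [0.5599 0.2901 0.3161] [0.5932 0.3682 0.041 ]
base [ 0.5893  0.0551 -0.0011] [0.5844 0.0519 0.041 ]
table [ 0.3335 -0.0914  0.0034] [ 0.3353 -0.0908  0.041 ]
sprig 207 [ 0.5918 -0.1967  0.0414] [ 0.5644 -0.2235  0.0335] [ 0.6193 -0.1693  0.0496]
(373.1056213378906, 194.93661499023438) 8.159682273864746 [ 0.5913 -0.1965  0.041 ]
flower 214 [ 0.4398 -0.2097  0.0411] [ 0.4122 -0.2362  0.0331] [ 0.4662 -0.1823  0.0498]
(376.1891784667969, 239.7567596435547) 8.283121109008789 [ 0.4398 -0.2098  0.041 ]
((269.9706115722656, 210.11766052246094), (65.96968841552734, 30.80202293395996), 14.03624439239502)
[[0.5046 0.2794 0.014 ]
 [0.6095 0.2582 0.014 ]
 [0.5596 0.0332 0.014 ]
 [0.4556 0.0556 0.014 ]]
```

```bash
sleep 1
```

```text
(no output)
```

View pics/topcrop.png

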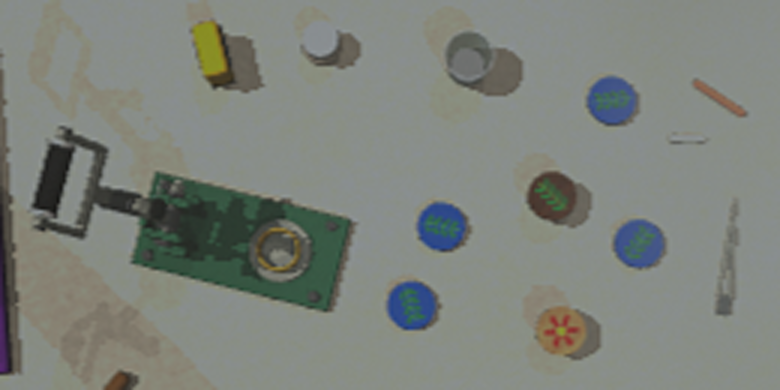

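Estimates so far: dark medallion at (0.5915, -0.1966), and press origin at about (0.522, 0.110) with its y axis about 12.5° off world y. I'm moving towards the medallion now.

Call:
play_rows([
  {"jaw": 0, "dx": -0.034, "dy": -0.034, "dz": 0, "yaw": 0},
  {"jaw": 0, "dx": -0.034, "dy": -0.034, "dz": 0, "yaw": 0},
  {"jaw": 0, "dx": -0.034, "dy": -0.034, "dz": 0, "yaw": 0},
  {"jaw": 0, "dx": -0.034, "dy": -0.034, "dz": 0, "yaw": 0},
  {"jaw": 0, "dx": -0.034, "dy": -0.034, "dz": 0, "yaw": 0},
])

```text
clock: 0.65
tool_pos: [0.3102, 0.3721, 0.2066]
eef_rot: [0.163, 0.987, 0.002, -0.003]
contact_force: [0.9, 0.7, -0.6]
opening: 1.0
```

```bash
python3 -c "
from h import *
s=r.get_state();print(s['q'],s['tool_pos'],R.from_quat(s['eef_rot']).as_matrix())"
```

```text
[-0.81270502  0.51790501 -0.23507171  1.98161923  0.17911013  0.66021589
  0.08308998] [0.31023986 0.37211537 0.20662886] [[-0.94668548  0.32212973 -0.00436464]
 [ 0.32211086  0.9466912   0.00451356]
 [ 0.00558592  0.00286702 -0.99998029]]
```

Call:
play_rows([
  {"jaw": 0, "dx": -0.034, "dy": -0.034, "dz": 0, "yaw": 0},
  {"jaw": 0, "dx": -0.034, "dy": -0.034, "dz": 0, "yaw": 0},
  {"jaw": 0, "dx": -0.034, "dy": -0.034, "dz": 0, "yaw": 0},
  {"jaw": 0, "dx": -0.034, "dy": -0.034, "dz": 0, "yaw": 0},
  {"jaw": 0, "dx": -0.034, "dy": -0.034, "dz": 0, "yaw": 0},
])

```text
clock: 1.15
tool_pos: [0.4192, 0.1472, 0.2052]
eef_rot: [0.162, 0.987, 0.002, -0.002]
contact_force: [1.7, 1.6, -0.7]
opening: 1.001
```

Call:
play_rows([
  {"jaw": 0, "dx": -0.034, "dy": -0.034, "dz": 0, "yaw": 0},
  {"jaw": 0, "dx": -0.034, "dy": -0.034, "dz": 0, "yaw": 0},
  {"jaw": 0, "dx": -0.034, "dy": -0.034, "dz": 0, "yaw": 0},
  {"jaw": 0, "dx": -0.034, "dy": -0.034, "dz": 0, "yaw": 0},
  {"jaw": 0, "dx": -0.02, "dy": -0.02, "dz": 0, "yaw": 0},
])

```text
clock: 1.65
tool_pos: [0.5202, -0.063, 0.2037]
eef_rot: [0.165, 0.986, 0.001, -0.002]
contact_force: [-0.2, 1.0, -0.2]
opening: 0.998
```

```bash
cat >> h.py <<'E'
def rep():
    s=r.get_state(); M=R.from_quat(s['eef_rot']).as_matrix()
    print('clk',round(s['clock'],2),'pos',s['tool_pos'].round(4),'xt ang',np.degrees(np.arctan2(M[1,0],M[0,0])).round(2),'zt',M[:,2].round(4),'q7',s['q'][6].round(3),'F',s['contact_force'].round(1),'open',round(s['opening'],3))
    return s,M
def go(x,y,z,ang=None):
    s,M=rep(); d=M.T@(np.array([x,y,z])-s['tool_pos']); print('d tool',d.round(4))
    if ang is not None:
        a=np.degrees(np.arctan2(M[1,0],M[0,0])); print('yaw needed (tool)',-np.radians((ang-a+180)%360-180).round(4))
E
python3 -c "
from h import *
go(.5915,-.1966,.15,171)
snap('wrist','w1')"
```

```text
clk 1.65 pos [ 0.5202 -0.063   0.2037] xt ang 161.04 zt [-0.0033  0.0032 -1.    ] q7 1.035 F [-0.2  1.  -0.2] open 0.998
d tool [-0.1111 -0.1032  0.053 ]
yaw needed (tool) -0.1739
```

View pics/w1.png

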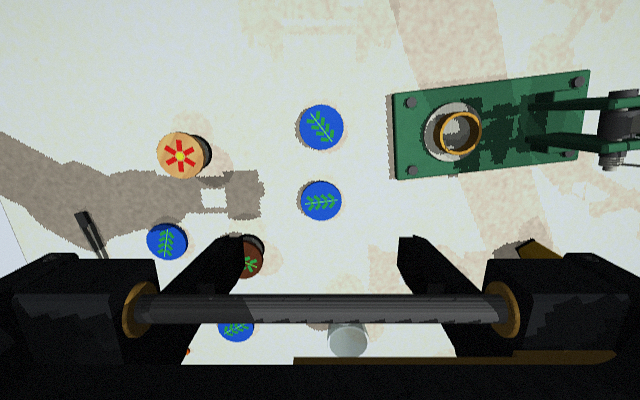

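The wrist view shows the cup rim at (460,131), the pale medallion at (182,157), and the dark one at (250,258), half hidden by a finger. I'll measure the cup from this.

```bash
cat >> h.py <<'E'
def load(fn):
    d=dict(np.load('pics/'+fn+'.npz')); s=dict(tool_pos=d['s_pos'],eef_rot=d['s_rot'])
    T=camT(d,s); return d,T
def circ(p):
    A=np.c_[2*p,np.ones(len(p))]; c=np.linalg.lstsq(A,(p**2).sum(1),rcond=None)[0]; return c[:2],np.sqrt(c[2]+c[0]**2+c[1]**2)
def raypts(d,T,uv,z):
    return np.array([ray(d,T,u,v,z)[:2] for u,v in uv])
E
python3 - <<'E'
from h import *
np.set_printoptions(precision=4,suppress=True)
d,T=load('w1'); P=cloud(d,T); im=d['frame'][:,:,::-1].copy(); hsv=cv2.cvtColor(im,cv2.COLOR_BGR2HSV)
v,u=np.mgrid[:400,:640]
print('hsv rim',hsv[131,440:482].tolist())
m=(np.hypot(u-460,v-131)<35)&(np.abs(P[:,:,2]-.04)<.004)
print(m.sum(),P[m].mean(0)); 
mm=m.astype(np.uint8)*255
big=im.copy(); big[m]=(255,0,255)
cv2.imwrite('pics/cupm.png',cv2.resize(np.hstack([im[60:200,380:600],big[60:200,380:600]]),None,fx=1.8,fy=1.8,interpolation=0))
c=max(cv2.findContours(mm,0,1)[0],key=cv2.contourArea)[:,0]
h=cv2.convexHull(c)[:,0]
print(circ(raypts(d,T,h,.04)), circ(raypts(d,T,h+0.5,.04)))
# press base edges
g=((np.abs(P[:,:,2]-.014)<.006)&(hsv[:,:,0]>55)&(hsv[:,:,0]<95)&(hsv[:,:,1]>80)).astype(np.uint8)
pp=P[(g>0)][:,:2]; print(cv2.minAreaRect(pp.astype(np.float32)), cv2.boxPoints(cv2.minAreaRect(pp.astype(np.float32))))
E
```

```text
hsv rim [[18, 177, 154], [22, 171, 218], [23, 172, 216], [22, 55, 175], [53, 11, 182], [34, 12, 177], [42, 18, 181], [37, 19, 178], [42, 19, 175], [37, 19, 178], [43, 16, 189], [35, 16, 178], [39, 20, 175], [32, 18, 184], [38, 11, 180], [38, 17, 181], [37, 18, 186], [42, 14, 184], [45, 14, 71], [40, 11, 68], [40, 29, 78], [50, 10, 79], [45, 19, 82], [60, 10, 80], [40, 10, 79], [13, 22, 83], [48, 15, 83], [42, 18, 69], [45, 29, 70], [68, 15, 69], [18, 193, 33], [17, 152, 42], [22, 165, 34], [15, 214, 31], [18, 163, 36], [16, 147, 40], [23, 172, 37], [22, 213, 30], [21, 150, 39], [18, 189, 101], [20, 184, 100], [21, 155, 94]]
518 [0.5233 0.1078 0.0396]
(array([0.5234, 0.1069]), np.float64(0.024944143641318906)) (array([0.5242, 0.1074]), np.float64(0.02496402251386564))
((0.5763288140296936, -0.05243217945098877), (0.2615911066532135, 0.6692395210266113), 3.571772813796997) [[ 0.4249  0.2734]
 [ 0.4666 -0.3946]
 [ 0.7277 -0.3783]
 [ 0.686   0.2897]]
```

View pics/cupm.png

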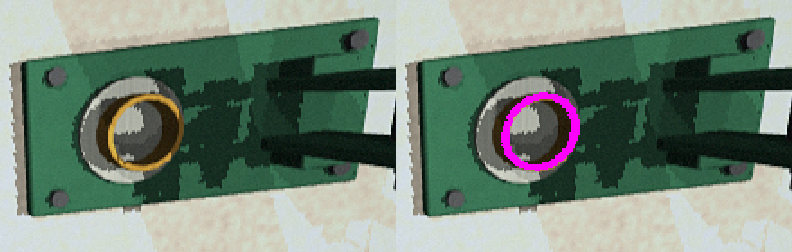

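Call:
play_rows([
  {"jaw": 0, "dx": -0.028, "dy": -0.026, "dz": 0.01, "yaw": 0},
  {"jaw": 0, "dx": -0.028, "dy": -0.026, "dz": 0.01, "yaw": 0},
  {"jaw": 0, "dx": -0.028, "dy": -0.026, "dz": 0.01, "yaw": 0},
  {"jaw": 0, "dx": -0.027, "dy": -0.025, "dz": 0.01, "yaw": 0},
  {"jaw": 0, "dx": 0, "dy": 0, "dz": 0.01, "yaw": 0},
])

```text
clock: 2.2
tool_pos: [0.5956, -0.2081, 0.1516]
eef_rot: [0.168, 0.986, -0.0, 0.0]
contact_force: [-0.4, -0.8, 0.3]
opening: 0.996
```

```bash
python3 - <<'E'
from h import *
np.set_printoptions(precision=4,suppress=True)
snap('wrist','w2'); d,T=load('w2'); P=cloud(d,T); im=d['frame'][:,:,::-1]
m=(np.abs(P[:,:,2]-.041)<.004)&(np.hypot(P[:,:,0]-.5915,P[:,:,1]+.1966)<.045)
print(m.sum(),P[m].mean(0)); c=max(cv2.findContours(m.astype(np.uint8),0,1)[0],key=cv2.contourArea)[:,0]
h=cv2.convexHull(c)[:,0]; cc=circ(raypts(d,T,h,.041)); print(cc)
go(cc[0][0],cc[0][1],.018)
E
```

```text
2189 [ 0.5918 -0.2009  0.0414]
(array([ 0.5924, -0.2011]), np.float64(0.02773625808819732))
clk 2.25 pos [ 0.5935 -0.2044  0.1497] xt ang 160.78 zt [-0.0038  0.0029 -1.    ] q7 1.253 F [-0.3  0.5 -1.7] open 1.0
d tool [0.0015 0.0026 0.1317]
```

View pics/w2.png

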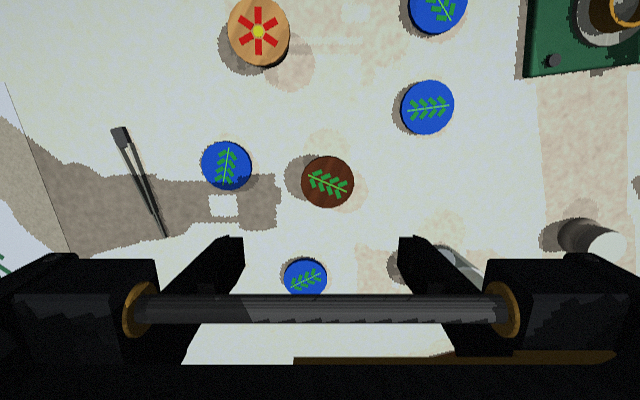

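```bash
cat > disc.py <<'E'
from h import *
import sys
np.set_printoptions(precision=4,suppress=True)
fn,x,y,zt,zg=sys.argv[1],*map(float,sys.argv[2:6])
rep(); snap('wrist',fn); d,T=load(fn); P=cloud(d,T)
m=(np.abs(P[:,:,2]-zt)<.004)&(np.hypot(P[:,:,0]-x,P[:,:,1]-y)<.045)
c=max(cv2.findContours(m.astype(np.uint8),0,1)[0],key=cv2.contourArea)[:,0]
h=cv2.convexHull(c)[:,0]; cc=circ(raypts(d,T,h,zt)); print('disc',cc,P[m].mean(0))
go(cc[0][0],cc[0][1],zg)
E
python3 disc.py w3 .592 -.2 .041 .021
```

```text
clk 2.25 pos [ 0.5935 -0.2044  0.1497] xt ang 160.78 zt [-0.0038  0.0029 -1.    ] q7 1.253 F [-0.3  0.5 -1.7] open 1.0
disc (array([ 0.5924, -0.2011]), np.float64(0.02773588928653446)) [ 0.5917 -0.2009  0.0414]
clk 2.3 pos [ 0.593  -0.2016  0.1506] xt ang 160.95 zt [-0.0046  0.0048 -1.    ] q7 1.253 F [-1.   0.5 -0.1] open 1.0
d tool [ 0.     -0.0001  0.1296]
```

Call:
play_rows([
  {"jaw": 0, "dx": 0, "dy": 0, "dz": 0.01, "yaw": 0},
  {"jaw": 0, "dx": 0, "dy": 0, "dz": 0.01, "yaw": 0},
  {"jaw": 0, "dx": 0, "dy": 0, "dz": 0.01, "yaw": 0},
  {"jaw": 0, "dx": 0, "dy": 0, "dz": 0.01, "yaw": 0},
  {"jaw": 0, "dx": 0, "dy": 0, "dz": 0, "yaw": 0},
])

```text
clock: 2.8
tool_pos: [0.5919, -0.1942, 0.1084]
eef_rot: [0.161, 0.987, 0.004, -0.004]
contact_force: [-0.1, -0.1, -0.5]
opening: 1.001
```

```bash
python3 disc.py w4 .592 -.2 .041 .021;python3 disc.py w5 .592 -.2 .041 .021
```

```text
clk 2.8 pos [ 0.5919 -0.1942  0.1084] xt ang 161.44 zt [-0.0058  0.0084 -0.9999] q7 1.232 F [-0.1 -0.1 -0.5] open 1.001
disc (array([ 0.5924, -0.201 ]), np.float64(0.027836459553538202)) [ 0.5916 -0.2008  0.0414]
clk 2.85 pos [ 0.5924 -0.1942  0.1091] xt ang 161.44 zt [-0.0047  0.0083 -1.    ] q7 1.232 F [-0.6 -0.4  0.1] open 0.999
d tool [-0.0027 -0.0071  0.088 ]
clk 2.85 pos [ 0.5924 -0.1942  0.1091] xt ang 161.44 zt [-0.0047  0.0083 -1.    ] q7 1.232 F [-0.6 -0.4  0.1] open 0.999
disc (array([ 0.5924, -0.201 ]), np.float64(0.02781669458152057)) [ 0.5916 -0.2008  0.0415]
clk 2.9 pos [ 0.593  -0.1946  0.1098] xt ang 161.42 zt [-0.0034  0.0078 -1.    ] q7 1.232 F [-0.8 -0.5 -0. ] open 0.998
d tool [-0.002  -0.0068  0.0887]
```

Call:
play_rows([
  {"jaw": 0, "dx": -0.002, "dy": -0.007, "dz": 0.01, "yaw": 0},
  {"jaw": 0, "dx": 0, "dy": 0, "dz": 0.02, "yaw": 0},
  {"jaw": 0, "dx": 0, "dy": 0, "dz": 0.02, "yaw": 0},
  {"jaw": 0, "dx": 0, "dy": 0, "dz": 0.01, "yaw": 0},
  {"jaw": 0, "dx": 0, "dy": 0, "dz": 0, "yaw": 0},
])

```text
clock: 3.4
tool_pos: [0.5944, -0.2053, 0.0484]
eef_rot: [0.162, 0.987, 0.002, 0.0]
contact_force: [0.2, 0.5, 0.4]
opening: 1.005
```

```bash
python3 disc.py w6 .592 -.201 .041 .021
```

```text
clk 3.4 pos [ 0.5944 -0.2053  0.0484] xt ang 161.3 zt [ 0.0017  0.0047 -1.    ] q7 1.217 F [0.2 0.5 0.4] open 1.005
disc (array([ 0.5924, -0.2011]), np.float64(0.0278672420379115)) [ 0.5914 -0.2008  0.0414]
clk 3.45 pos [ 0.5947 -0.2056  0.0491] xt ang 161.29 zt [ 0.0025  0.0043 -1.    ] q7 1.217 F [-0.5 -0.6  0.3] open 0.996
d tool [0.0037 0.0034 0.0281]
```

View pics/w6.png

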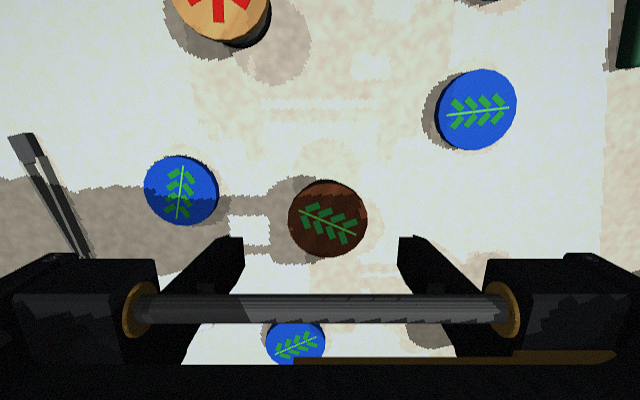

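Call:
play_rows([
  {"jaw": 0, "dx": 0.003, "dy": 0.002, "dz": 0.008, "yaw": 0},
  {"jaw": 0, "dx": 0, "dy": 0, "dz": 0.008, "yaw": 0},
  {"jaw": 0, "dx": 0, "dy": 0, "dz": 0.008, "yaw": 0},
  {"jaw": 0, "dx": 0, "dy": 0, "dz": 0.004, "yaw": 0},
  {"jaw": 0, "dx": 0, "dy": 0, "dz": 0, "yaw": 0},
])

```text
clock: 3.95
tool_pos: [0.5942, -0.2028, 0.0209]
eef_rot: [0.163, 0.987, 0.002, 0.003]
contact_force: [-0.4, -0.1, -0.1]
opening: 1.001
```

```bash
python3 disc.py w7 .592 -.201 .041 .021
```

```text
clk 3.95 pos [ 0.5942 -0.2028  0.0209] xt ang 161.28 zt [ 0.0066  0.0034 -1.    ] q7 1.199 F [-0.4 -0.1 -0.1] open 1.001
disc (array([ 0.5924, -0.201 ]), np.float64(0.02795511403002062)) [ 0.5912 -0.2006  0.0415]
clk 4.0 pos [ 0.5943 -0.2028  0.0212] xt ang 161.28 zt [ 0.0068  0.0033 -1.    ] q7 1.2 F [0.5 0.1 0.4] open 1.001
d tool [0.0024 0.0011 0.0002]
```

Call:
play_rows([
  {"jaw": 0.2, "dx": 0.002, "dy": 0.001, "dz": 0, "yaw": 0},
  {"jaw": 0.4, "dx": 0, "dy": 0, "dz": 0, "yaw": 0},
  {"jaw": 0.5, "dx": 0, "dy": 0, "dz": 0, "yaw": 0},
  {"jaw": 0.6, "dx": 0, "dy": 0, "dz": 0, "yaw": 0},
  {"jaw": 0.6, "dx": 0, "dy": 0, "dz": 0, "yaw": 0},
], squeeze=20)

```text
clock: 4.5
tool_pos: [0.5935, -0.2013, 0.0222]
eef_rot: [0.163, 0.987, 0.002, 0.004]
contact_force: [-0.4, -0.4, 0.1]
opening: 0.569
```

Call:
play_rows([
  {"jaw": 0.6, "dx": 0, "dy": 0, "dz": 0, "yaw": 0},
  {"jaw": 0.6, "dx": 0, "dy": 0, "dz": 0, "yaw": 0},
  {"jaw": 0.6, "dx": 0, "dy": 0, "dz": 0, "yaw": 0},
  {"jaw": 0.6, "dx": 0, "dy": 0, "dz": 0, "yaw": 0},
  {"jaw": 0.6, "dx": 0, "dy": 0, "dz": 0, "yaw": 0},
], squeeze=20)

```text
clock: 5.0
tool_pos: [0.5936, -0.2014, 0.0223]
eef_rot: [0.163, 0.987, 0.002, 0.004]
contact_force: [-0.8, 0.9, -0.1]
opening: 0.4
```

```bash
python3 disc.py w8 .592 -.201 .041 .021
```

```text
clk 5.0 pos [ 0.5936 -0.2014  0.0223] xt ang 161.27 zt [ 0.0091  0.0028 -1.    ] q7 1.196 F [-0.8  0.9 -0.1] open 0.4
disc (array([ 0.5924, -0.201 ]), np.float64(0.027934191621449295)) [ 0.5901 -0.2008  0.0415]
clk 5.05 pos [ 0.5936 -0.2014  0.0224] xt ang 161.27 zt [ 0.009   0.0028 -1.    ] q7 1.196 F [-1.  -0.4  0. ] open 0.4
d tool [ 0.0013 -0.      0.0013]
```

View pics/w8.png

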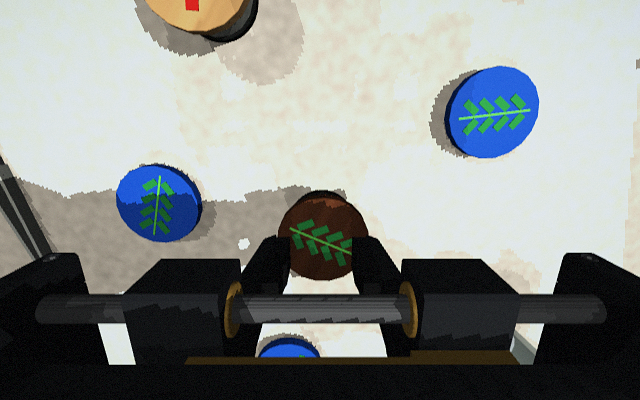

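```bash
python3 - <<'E'
from h import *
np.set_printoptions(precision=3,suppress=True,linewidth=200)
d,T=load('w8'); P=cloud(d,T); im=d['frame'][:,:,::-1]
cv2.imwrite('pics/w8c.png',cv2.resize(im[180:340,220:420],None,fx=4,fy=3.7,interpolation=0))
print('z along row 255', P[255,240:410:6,2]); print('z row 270', P[270,240:410:6,2]); print('zmap',d['z_map'][262,240:410:6])
E
```

```text
z along row 255 [ 0.001  0.001 -0.     0.076  0.076  0.073  0.073  0.074  0.059  0.041  0.041  0.042  0.041  0.042  0.043  0.042  0.041  0.041  0.041  0.065  0.074  0.074  0.074  0.075  0.077  0.001  0.001  0.001
  0.   ]
z row 270 [0.12  0.089 0.091 0.089 0.086 0.086 0.085 0.076 0.063 0.042 0.04  0.041 0.041 0.04  0.041 0.042 0.042 0.041 0.041 0.067 0.079 0.088 0.087 0.088 0.09  0.09  0.089 0.121 0.126]
zmap [0.222 0.221 0.13  0.127 0.133 0.132 0.131 0.136 0.154 0.176 0.175 0.175 0.175 0.176 0.176 0.175 0.174 0.174 0.175 0.148 0.135 0.132 0.132 0.129 0.129 0.128 0.222 0.087 0.084]
```

View pics/w8c.png

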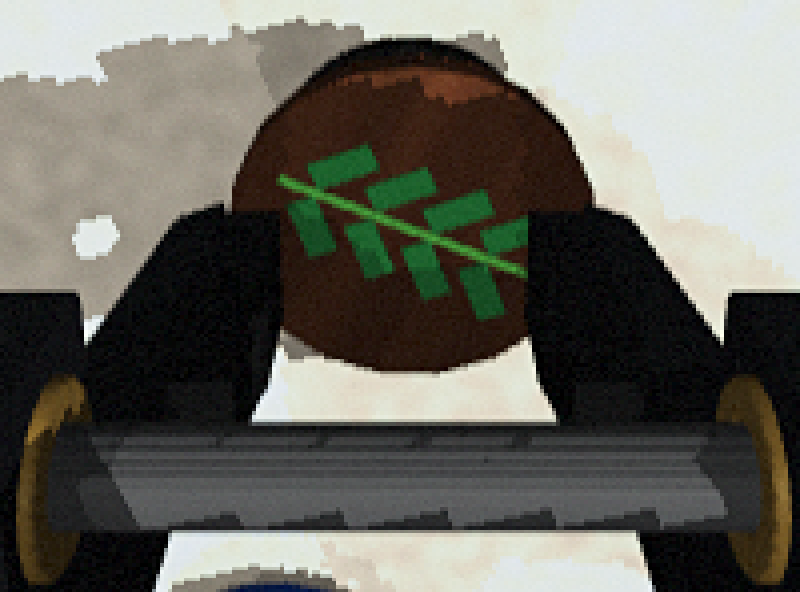

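```bash
python3 - <<'E'
from h import *
np.set_printoptions(precision=3,suppress=True,linewidth=200)
for fn in ['w2','w7','w8']:
    d,T=load(fn); P=cloud(d,T@np.eye(4)); 
    Tc=d['T_tool_cam']; Q=cloud(d,Tc)
    m=(Q[:,:,2]<-0.0)&(Q[:,:,2]>-.12)&(np.abs(Q[:,:,1])<.075)&(d['frame'].max(2)<45)
    q=Q[m]
    for z0 in np.arange(-.11,.0,.01):
        k=q[(q[:,2]>z0)&(q[:,2]<z0+.01)]
        if len(k):
            l=k[k[:,1]<0]; rr=k[k[:,1]>0]
            print(fn,round(z0,3),len(k),'x',k[:,0].min(),k[:,0].max(),'L inner',l[:,1].max() if len(l) else None,'outer',l[:,1].min() if len(l) else None,'R inner',rr[:,1].min() if len(rr) else None)
E
```

```text
w2 -0.11 8786 x -0.0058384248601718175 0.03390432855314965 L inner -6.347167628515174e-05 outer -0.07497752650991825 R inner 0.00019047061168780141
w2 -0.1 1921 x -0.013672804370785357 0.03336504697368304 L inner -0.05161584644716837 outer -0.07496285315753821 R inner 0.04942301660779069
w2 -0.09 834 x -0.013324849014013637 0.010766943664623427 L inner -0.05170506800281827 outer -0.06224889313047479 R inner 0.04949718143593353
w2 -0.08 1512 x -0.01167403754774858 0.010820354302154445 L inner -0.044580297326782446 outer -0.062325556945113096 R inner 0.04248736921384905
w2 -0.07 1128 x -0.006280736763495429 0.010487079667487506 L inner -0.04505997878682857 outer -0.06139534882048101 R inner 0.042790184714411206
w2 -0.06 1258 x -0.0100395505384097 0.01075166898338055 L inner -0.04501505558340581 outer -0.059897002206365506 R inner 0.04285103210898914
w2 -0.05 976 x -0.010298177636481637 0.010517755826008196 L inner -0.04469577723182818 outer -0.059149477433814907 R inner 0.0424807686122208
w2 -0.04 668 x -0.010347410369188723 0.010328754614400165 L inner -0.04460666363096159 outer -0.05
[... 2368 characters left out ...]
0.01001097612647546 0.01052898081906578 L inner -0.01885216681407765 outer -0.03395774725199555 R inner 0.01657281444870703
w8 -0.05 723 x -0.009685677404961512 0.010625342169115204 L inner -0.018563672427714856 outer -0.03276837779103094 R inner 0.01631489016249763
w8 -0.04 485 x -0.00977264434804477 0.010384666028805126 L inner -0.018578864756821804 outer -0.03205726698702474 R inner 0.01634436518925645
w8 -0.03 142 x -0.02533907169207579 0.022520575887633607 L inner -0.0002144061855750036 outer -0.026528888994977153 R inner 0.0022778379184726274
w8 -0.02 1893 x -0.026767847530788313 0.11734511881334585 L inner -0.0002075874442894265 outer -0.07174358069161667 R inner 0.0002903899847573016
```

The fingers closed to 0.4 without touching anything. Depth readings explain it: the visible fingertips end about 29 mm short of the reported TCP (tool z ≈ -0.03), so they closed above the disc. I'll reopen and go lower, checking against the real fingertips in depth.

Call:
play_rows([
  {"jaw": 0.1, "dx": 0.001, "dy": 0.001, "dz": 0, "yaw": 0},
  {"jaw": 0.1, "dx": 0, "dy": 0, "dz": 0, "yaw": 0},
  {"jaw": 0.1, "dx": 0, "dy": 0, "dz": 0, "yaw": 0},
  {"jaw": 0.1, "dx": 0, "dy": 0, "dz": 0, "yaw": 0},
  {"jaw": 0.1, "dx": 0, "dy": 0, "dz": 0, "yaw": 0},
])

```text
clock: 5.55
tool_pos: [0.5928, -0.2, 0.0223]
eef_rot: [0.163, 0.987, 0.002, 0.004]
contact_force: [0.1, -0.0, 0.1]
opening: 0.831
```

Call:
play_rows([
  {"jaw": 0.1, "dx": 0, "dy": 0, "dz": 0, "yaw": 0},
  {"jaw": 0.1, "dx": 0, "dy": 0, "dz": 0, "yaw": 0},
  {"jaw": 0.1, "dx": 0, "dy": 0, "dz": 0.005, "yaw": 0},
  {"jaw": 0.1, "dx": 0, "dy": 0, "dz": 0.007, "yaw": 0},
  {"jaw": 0.1, "dx": 0, "dy": 0, "dz": 0, "yaw": 0},
])

```text
clock: 6.05
tool_pos: [0.593, -0.2, 0.0093]
eef_rot: [0.163, 0.987, 0.002, 0.004]
contact_force: [0.5, 0.1, -0.5]
opening: 0.904
```

```bash
cat > fing.py <<'E'
from h import *
import sys
np.set_printoptions(precision=4,suppress=True,linewidth=200)
d,T=load(sys.argv[1]); Q=cloud(d,d['T_tool_cam']); W=cloud(d,T)
m=(np.abs(Q[:,:,0])<.012)&(Q[:,:,2]<-.022)&(Q[:,:,2]>-.08)&(np.abs(Q[:,:,1])<.06)&(d['frame'].max(2)<45)
z=np.sort(Q[m][:,2]); print('finger tip z tool', z[-20:][::4], 'world', np.sort(W[m][:,2])[:20:4])
q=Q[m]; print('inner', q[q[:,1]<0][:,1].max(), q[q[:,1]>0][:,1].min())
E
python3 disc.py w9 .592 -.201 .041 -.008; python3 fing.py w9
```

```text
clk 6.05 pos [ 0.593  -0.2     0.0093] xt ang 161.27 zt [ 0.009   0.0028 -1.    ] q7 1.189 F [ 0.5  0.1 -0.5] open 0.904
disc (array([ 0.5923, -0.201 ]), np.float64(0.02800825869333427)) [ 0.5909 -0.2005  0.0415]
clk 6.1 pos [ 0.5932 -0.2001  0.0097] xt ang 161.27 zt [ 0.0094  0.0027 -1.    ] q7 1.189 F [ 1.1  0.2 -0.4] open 0.899
d tool [ 0.0007 -0.0012  0.0177]
finger tip z tool [-0.0302 -0.0301 -0.03   -0.0299 -0.0295] world [0.0385 0.0389 0.039  0.0391 0.0395]
inner -0.00028225368829246566 0.0002666163608174895
```

View pics/w9.png

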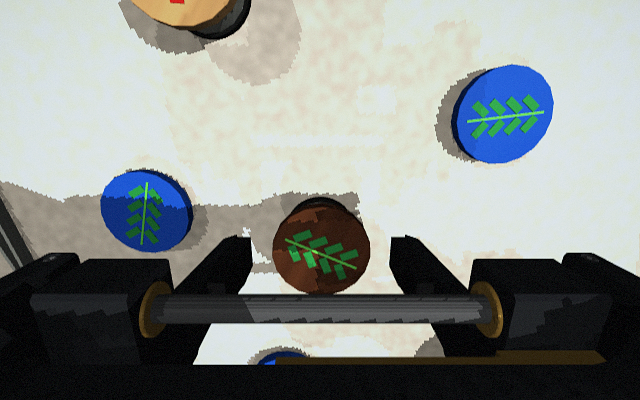

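Call:
play_rows([
  {"jaw": 0.1, "dx": 0.001, "dy": -0.001, "dz": 0.004, "yaw": 0},
  {"jaw": 0.1, "dx": 0, "dy": 0, "dz": 0.005, "yaw": 0},
  {"jaw": 0.1, "dx": 0, "dy": 0, "dz": 0.005, "yaw": 0},
  {"jaw": 0.1, "dx": 0, "dy": 0, "dz": 0.003, "yaw": 0},
  {"jaw": 0.1, "dx": 0, "dy": 0, "dz": 0, "yaw": 0},
])

```text
clock: 6.6
tool_pos: [0.5919, -0.2007, -0.0091]
eef_rot: [0.163, 0.987, 0.002, 0.004]
contact_force: [0.3, -0.6, 0.6]
opening: 0.904
```

```bash
python3 disc.py w10 .592 -.201 .041 -.008; python3 fing.py w10
```

```text
clk 6.6 pos [ 0.5919 -0.2007 -0.0091] xt ang 161.27 zt [ 0.0091  0.0028 -1.    ] q7 1.183 F [ 0.3 -0.6  0.6] open 0.904
disc (array([ 0.5918, -0.2007]), np.float64(0.027880402820374264)) [ 0.5865 -0.199   0.0414]
clk 6.65 pos [ 0.5919 -0.2007 -0.009 ] xt ang 161.27 zt [ 0.0092  0.0027 -1.    ] q7 1.183 F [-0.2  1.2 -0.2] open 0.902
d tool [ 0.0001 -0.     -0.001 ]
finger tip z tool [-0.0302 -0.0301 -0.03   -0.0298 -0.0294] world [0.0198 0.0203 0.0205 0.0208 0.0208]
inner -0.00038659395662282324 9.23469992938175e-05
```

Call:
play_rows([
  {"jaw": 0.3, "dx": 0, "dy": 0, "dz": 0, "yaw": 0},
  {"jaw": 0.4, "dx": 0, "dy": 0, "dz": 0, "yaw": 0},
  {"jaw": 0.5, "dx": 0, "dy": 0, "dz": 0, "yaw": 0},
  {"jaw": 0.6, "dx": 0, "dy": 0, "dz": 0, "yaw": 0},
  {"jaw": 0.6, "dx": 0, "dy": 0, "dz": 0, "yaw": 0},
], squeeze=20)

```text
clock: 7.15
tool_pos: [0.5924, -0.2007, -0.0084]
eef_rot: [0.163, 0.987, 0.002, 0.005]
contact_force: [-0.5, -0.2, -1.1]
opening: 0.621
```

Call:
play_rows([
  {"jaw": 0.6, "dx": 0, "dy": 0, "dz": 0, "yaw": 0},
  {"jaw": 0.6, "dx": 0, "dy": 0, "dz": -0.001, "yaw": 0},
  {"jaw": 0.6, "dx": 0, "dy": 0, "dz": -0.002, "yaw": 0},
  {"jaw": 0.6, "dx": 0, "dy": 0, "dz": -0.004, "yaw": 0},
  {"jaw": 0.6, "dx": 0, "dy": 0, "dz": -0.004, "yaw": 0},
], squeeze=20)

```text
clock: 7.65
tool_pos: [0.5918, -0.2007, 0.0029]
eef_rot: [0.163, 0.987, 0.002, 0.004]
contact_force: [0.9, 0.6, 0.4]
opening: 0.622
```

```bash
python3 disc.py w11 .592 -.201 .051 -.008; python3 fing.py w11
```

```text
clk 7.65 pos [ 0.5918 -0.2007  0.0029] xt ang 161.27 zt [ 0.0091  0.0028 -1.    ] q7 1.187 F [0.9 0.6 0.4] open 0.622
disc (array([ 0.5929, -0.2019]), np.float64(0.035765083984867954)) [ 0.5853 -0.2     0.0527]
clk 7.7 pos [ 0.5922 -0.2008  0.0036] xt ang 161.27 zt [ 0.0102  0.0025 -0.9999] q7 1.187 F [0.7 0.4 0.4] open 0.625
d tool [-0.0009 -0.0009  0.0116]
finger tip z tool [-0.0316 -0.0312 -0.031  -0.0304 -0.0295] world [0.0319 0.0323 0.0336 0.0339 0.0341]
inner -0.0003667833172622016 0.00010620631942246609
```

View pics/w11.png

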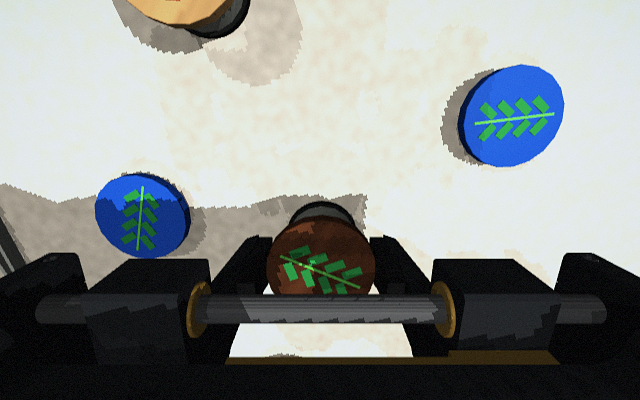

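Gripped: the opening is 0.622 and the disc has lifted clear of its block. I'll lift and turn so the camera faces away from the lever.

Call:
play_rows([
  {"jaw": 0.6, "dx": 0, "dy": 0, "dz": -0.02, "yaw": 0},
  {"jaw": 0.6, "dx": 0, "dy": 0, "dz": -0.025, "yaw": 0},
  {"jaw": 0.6, "dx": 0, "dy": 0, "dz": -0.025, "yaw": -0.12},
  {"jaw": 0.6, "dx": 0, "dy": 0, "dz": -0.025, "yaw": -0.12},
  {"jaw": 0.6, "dx": 0, "dy": 0, "dz": -0.02, "yaw": -0.12},
], squeeze=20)

```text
clock: 8.2
tool_pos: [0.5887, -0.2005, 0.1207]
eef_rot: [-0.023, 1.0, 0.001, 0.002]
contact_force: [0.3, -0.9, -1.1]
opening: 0.62
```

```bash
python3 - <<'E'
from h import *
go(.49,-.06,.12,250)
E
```

```text
clk 8.2 pos [ 0.5887 -0.2005  0.1207] xt ang -177.35 zt [ 0.004   0.0023 -1.    ] q7 1.512 F [ 0.3 -0.9 -1.1] open 0.62
d tool [0.0921 0.1449 0.0006]
yaw needed (tool) -1.1754
```

Call:
play_rows([
  {"jaw": 0.6, "dx": 0.006, "dy": 0.016, "dz": 0, "yaw": -0.115},
  {"jaw": 0.6, "dx": 0.006, "dy": 0.016, "dz": 0, "yaw": -0.115},
  {"jaw": 0.6, "dx": 0.006, "dy": 0.016, "dz": 0, "yaw": -0.115},
  {"jaw": 0.6, "dx": 0.006, "dy": 0.016, "dz": 0, "yaw": -0.115},
  {"jaw": 0.6, "dx": 0.006, "dy": 0.016, "dz": 0, "yaw": -0.115},
])

```text
clock: 8.7
tool_pos: [0.5414, -0.1348, 0.126]
eef_rot: [-0.315, 0.949, -0.004, 0.007]
contact_force: [0.6, 0.1, -1.5]
opening: 0.621
```

Call:
play_rows([
  {"jaw": 0.6, "dx": -0.004, "dy": 0.017, "dz": 0, "yaw": -0.115},
  {"jaw": 0.6, "dx": -0.004, "dy": 0.017, "dz": 0, "yaw": -0.115},
  {"jaw": 0.6, "dx": -0.004, "dy": 0.017, "dz": 0, "yaw": -0.115},
  {"jaw": 0.6, "dx": -0.004, "dy": 0.017, "dz": 0, "yaw": -0.115},
  {"jaw": 0.6, "dx": -0.004, "dy": 0.017, "dz": 0, "yaw": -0.115},
])

```text
clock: 9.2
tool_pos: [0.4875, -0.0648, 0.1265]
eef_rot: [-0.58, 0.814, -0.008, 0.007]
contact_force: [-0.3, 0.6, -1.0]
opening: 0.623
```

Call:
play_rows([
  {"jaw": 0.6, "dx": 0, "dy": 0, "dz": 0, "yaw": 0},
  {"jaw": 0.6, "dx": 0, "dy": 0, "dz": 0, "yaw": 0},
  {"jaw": 0.6, "dx": 0, "dy": 0, "dz": 0, "yaw": 0},
  {"jaw": 0.6, "dx": 0, "dy": 0, "dz": 0, "yaw": 0},
  {"jaw": 0.6, "dx": 0, "dy": 0, "dz": 0, "yaw": 0},
])

```text
clock: 9.7
tool_pos: [0.4887, -0.0661, 0.1273]
eef_rot: [-0.578, 0.816, -0.009, 0.007]
contact_force: [-0.6, -0.0, -0.1]
opening: 0.621
```

```bash
python3 - <<'E'
from h import *
go(.5235,.107,.12,250); snap('wrist','w12')
E
```

```text
clk 9.7 pos [ 0.4887 -0.0661  0.1273] xt ang -109.42 zt [ 0.0209 -0.0063 -0.9998] q7 2.064 F [-0.6 -0.  -0.1] open 0.621
d tool [-0.1748  0.0248  0.0069]
yaw needed (tool) 0.0101
```

View pics/w12.png

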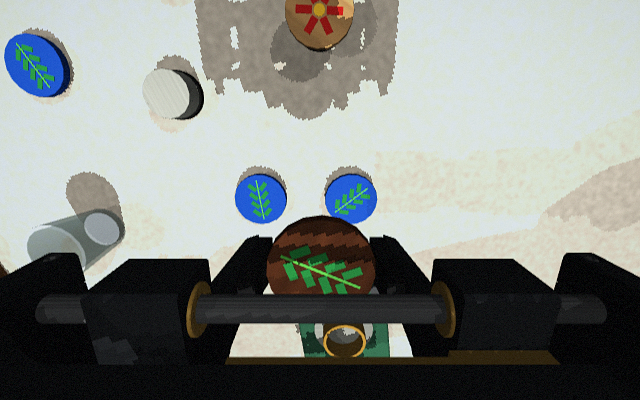

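```bash
cat > rel.py <<'E'
from h import *
import sys
np.set_printoptions(precision=4,suppress=True)
fn=sys.argv[1]
d,T=load(fn); Q=cloud(d,d['T_tool_cam']); W=cloud(d,T); im=d['frame'][:,:,::-1]
# held disc, tool frame
m=(np.hypot(Q[:,:,0],Q[:,:,1]+.001)<.035)&(np.abs(Q[:,:,2]+.0485)<.008)&(im[:,:,2].astype(int)>im[:,:,0])
q=Q[m]; A=np.c_[q[:,:2],np.ones(len(q))]; pl=np.linalg.lstsq(A,q[:,2],rcond=None)[0]; print('disc plane tool',pl,'n',len(q))
M=R.from_quat(d['s_rot']).as_matrix(); n=M@np.array([-pl[0],-pl[1],1]); n/=np.linalg.norm(n); print('disc normal world',-n)
c=max(cv2.findContours(m.astype(np.uint8),0,1)[0],key=cv2.contourArea)[:,0]
h=cv2.convexHull(c)[:,0]
pt=Q[h[:,1],h[:,0]]; 
# rays at top plane z=pl2 in tool frame
Tt=d['T_tool_cam']
e=np.array([ray(d,Tt,u,v,pl[2])[:2] for u,v in h])
k=(e[:,0]>-.008)   # upper visible arc
print('disc circle tool',circ(e[k]),'all',circ(e))
E
python3 rel.py w12
python3 - <<'E'
from h import *
np.set_printoptions(precision=4,suppress=True)
d,T=load('w12'); P=cloud(d,T); im=d['frame'][:,:,::-1]
m=(np.abs(P[:,:,2]-.04)<.005)&(np.hypot(P[:,:,0]-.5235,P[:,:,1]-.107)<.04)
print(m.sum(),P[m].mean(0))
b=im.copy(); b[m]=(255,0,255)
cv2.imwrite('pics/w12c.png',cv2.resize(np.hstack([im[280:370,280:420],b[280:370,280:420]]),None,fx=2.8,fy=2.8,interpolation=0))
c=max(cv2.findContours(m.astype(np.uint8),0,1)[0],key=cv2.contourArea)[:,0]
h=cv2.convexHull(c)[:,0]; e=raypts(d,T,h,.04); print(circ(e)); print(e[:,1].min(),e[:,1].max())
hi=raypts(d,T,np.argwhere(m)[:,::-1],.04); print(circ(hi))
E
```

```text
disc plane tool [ 0.0185  0.0042 -0.0501] n 6161
disc normal world [-0.031  -0.0098  0.9995]
disc circle tool (array([ 0.0007, -0.0007]), np.float64(0.030042335860874042)) all (array([ 0.0019, -0.001 ]), np.float64(0.029146472836298284))
525 [0.5238 0.1052 0.039 ]
(array([0.5238, 0.1048]), np.float64(0.02554701503349266))
0.0789227693354895 0.1305051410091324
(array([0.5236, 0.1045]), np.float64(0.022483752160025388))
```

View pics/w12c.png

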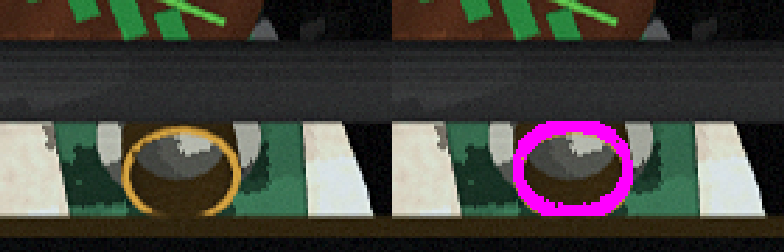

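Call:
play_rows([
  {"jaw": 0.6, "dx": -0.035, "dy": 0.005, "dz": 0.003, "yaw": 0},
  {"jaw": 0.6, "dx": -0.035, "dy": 0.005, "dz": 0.003, "yaw": 0},
  {"jaw": 0.6, "dx": -0.035, "dy": 0.005, "dz": 0, "yaw": 0},
  {"jaw": 0.6, "dx": -0.035, "dy": 0.005, "dz": 0, "yaw": 0},
  {"jaw": 0.6, "dx": -0.028, "dy": 0.004, "dz": 0, "yaw": 0},
])

```text
clock: 10.25
tool_pos: [0.5248, 0.097, 0.1189]
eef_rot: [-0.57, 0.821, -0.01, 0.004]
contact_force: [0.5, 0.4, -1.1]
opening: 0.622
```

Call:
play_rows([
  {"jaw": 0.6, "dx": 0, "dy": 0, "dz": 0, "yaw": 0},
  {"jaw": 0.6, "dx": 0, "dy": 0, "dz": 0, "yaw": 0},
  {"jaw": 0.6, "dx": 0, "dy": 0, "dz": 0, "yaw": 0},
  {"jaw": 0.6, "dx": 0, "dy": 0, "dz": 0, "yaw": 0},
  {"jaw": 0.6, "dx": 0, "dy": 0, "dz": 0, "yaw": 0},
])

```text
clock: 10.75
tool_pos: [0.5255, 0.099, 0.1187]
eef_rot: [-0.571, 0.821, -0.01, 0.005]
contact_force: [-0.2, 0.0, -0.2]
opening: 0.621
```

```bash
python3 - <<'E'
from h import *
go(.5245,.105,.12,250); snap('wrist','w13'); snap('side','s1'); snap('top','t1')
for f in ['s1','t1']:
    im=cv2.imread('pics/%s.png'%f)
a=cv2.imread('pics/s1.png')[90:250,230:400]; cv2.imwrite('pics/s1c.png',cv2.resize(a,None,fx=3.5,fy=3.5,interpolation=2))
E
```

```text
clk 10.75 pos [0.5255 0.099  0.1187] xt ang -110.36 zt [ 0.0195 -0.0104 -0.9998] q7 1.8 F [-0.2  0.  -0.2] open 0.621
d tool [-0.0053  0.003  -0.0014]
yaw needed (tool) -0.0063
```

View pics/s1c.png

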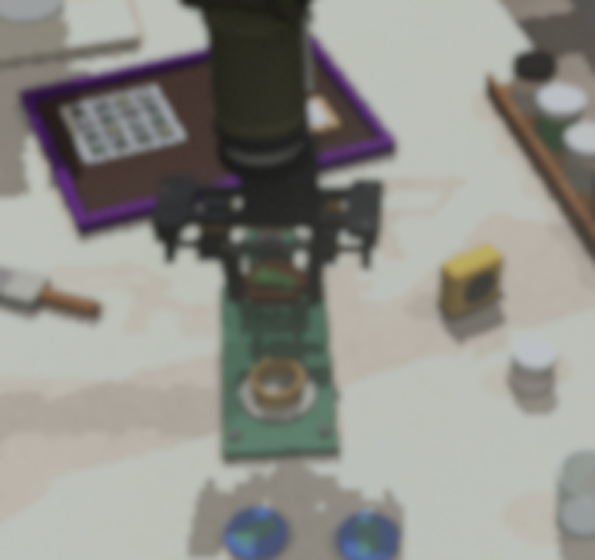

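View pics/w13.png

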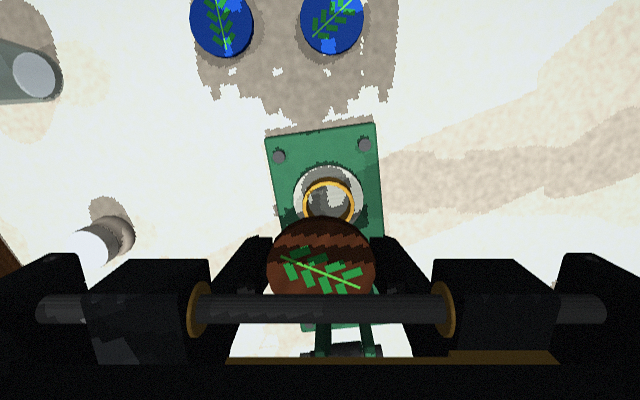

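The wrist view shows most of the rim at (329,203) and the front of the base. I'll fit the rim against the held disc.

```bash
cat > cup.py <<'E'
from h import *
import sys
from scipy.optimize import least_squares
np.set_printoptions(precision=4,suppress=True)
fn=sys.argv[1]
d,T=load(fn); P=cloud(d,T); im=d['frame'][:,:,::-1]
m=(np.abs(P[:,:,2]-.04)<.0045)&(np.hypot(P[:,:,0]-.5237,P[:,:,1]-.106)<.035)
e=raypts(d,T,np.argwhere(m)[:,::-1],.04)
f=least_squares(lambda c:np.clip(np.abs(np.hypot(*(e-c).T)-.023)-.002,0,None),[.5237,.106],loss='soft_l1',f_scale=.0005)
rr=np.hypot(*(e-f.x).T); print('cup world',f.x,'n',len(e),'r pct',np.percentile(rr,[2,50,98]),'depth z',P[m][:,2].mean())
c=circ(e); print('plain circ',c)
M=T; tp=np.array(d['s_pos']); Rm=R.from_quat(d['s_rot']).as_matrix(); print('cup in tool',Rm.T@(np.r_[f.x,.04]-tp))
E
python3 cup.py w13; python3 cup.py w1; python3 cup.py w12; python3 rel.py w13
python3 - <<'E'
from h import *
d,T=load('w13'); P=cloud(d,T); im=d['frame'][:,:,::-1]; hsv=cv2.cvtColor(im,cv2.COLOR_BGR2HSV)
g=((np.abs(P[:,:,2]-.014)<.004)&(hsv[:,:,0]>60)&(hsv[:,:,0]<95)&(hsv[:,:,1]>70)).astype(np.uint8)
g[230:]=0; g[:115]=0
k=cv2.findContours(g,0,1)[0]; c=max(k,key=cv2.contourArea)[:,0]
e=raypts(d,T,c,.014)
# front edge & sides
for row in (140,160,180,200,220):
    xs=np.where(g[row])[0]; print(row,ray(d,T,xs.min(),row,.014)[:2],ray(d,T,xs.max(),row,.014)[:2])
E
```

```text
cup world [0.5241 0.1068] n 480 r pct [0.0205 0.0228 0.025 ] depth z 0.03978732301217628
plain circ (array([0.5239, 0.1063]), np.float64(0.022608339458932994))
cup in tool [-0.0071  0.0058  0.0785]
cup world [0.5233 0.1067] n 530 r pct [0.0201 0.0227 0.0252] depth z 0.03952526030874488
plain circ (array([0.5234, 0.1068]), np.float64(0.022712254243337757))
cup in tool [0.0515 0.1612 0.1642]
cup world [0.5236 0.1047] n 511 r pct [0.0189 0.0225 0.0257] depth z 0.039073072770829186
plain circ (array([0.5236, 0.1046]), np.float64(0.022513705031808346))
cup in tool [-0.1726  0.0257  0.0869]
disc plane tool [ 0.0225  0.0046 -0.0501] n 6196
disc normal world [-0.0317 -0.009   0.9995]
disc circle tool (array([ 0.0015, -0.0004]), np.float64(0.0292766004093182)) all (array([ 0.0023, -0.0006]), np.float64(0.028676275712923378))
140 [0.56265978 0.03036283] [0.46033195 0.06811427]
160 [0.56679965 0.04974181] [0.46513678 0.08706962]
180 [0.57111222 0.06992917] [0.46919824 0.1071631 ]
200 [0.57560851 0.09097655] [0.47343257 0.12811184]
220 [0.58030053 0.11294012] [0.47883724 0.14961515]
```

Call:
play_rows([
  {"jaw": 0.6, "dx": -0.0075, "dy": 0.004, "dz": 0.01, "yaw": 0},
  {"jaw": 0.6, "dx": 0, "dy": 0.001, "dz": 0.02, "yaw": 0},
  {"jaw": 0.6, "dx": 0, "dy": 0, "dz": 0.02, "yaw": 0},
  {"jaw": 0.6, "dx": 0, "dy": 0, "dz": 0.01, "yaw": 0},
  {"jaw": 0.6, "dx": 0, "dy": 0, "dz": 0, "yaw": 0},
])

```text
clock: 11.4
tool_pos: [0.5248, 0.1102, 0.0553]
eef_rot: [-0.571, 0.821, -0.009, 0.006]
contact_force: [-0.3, -0.9, -0.9]
opening: 0.619
```

```bash
python3 - <<'E'
from h import *
go(.5245,.1073,.015,250); snap('wrist','w14')
E
python3 cup.py w14; python3 rel.py w14
```

```text
clk 11.4 pos [0.5248 0.1102 0.0553] xt ang -110.34 zt [ 0.0207 -0.0077 -0.9998] q7 1.677 F [-0.3 -0.9 -0.9] open 0.619
d tool [0.0028 0.0002 0.0403]
yaw needed (tool) -0.0059
cup world [0.5241 0.107 ] n 657 r pct [0.0207 0.023  0.0252] depth z 0.03980968392169963
plain circ (array([0.5239, 0.1063]), np.float64(0.022482778298895542))
cup in tool [ 0.0032 -0.0001  0.0153]
disc plane tool [ 0.0236  0.0045 -0.0501] n 6213
disc normal world [-0.0332 -0.0129  0.9994]
disc circle tool (array([0.0015, 0.0004]), np.float64(0.029445596491589624)) all (array([0.002 , 0.0003]), np.float64(0.029065843992039948))
```

View pics/w14.png

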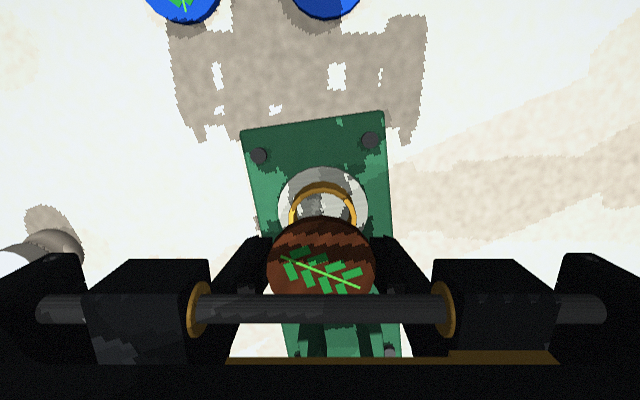

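Call:
play_rows([
  {"jaw": 0.6, "dx": 0.0025, "dy": 0, "dz": 0.006, "yaw": 0},
  {"jaw": 0.6, "dx": 0, "dy": 0, "dz": 0.008, "yaw": 0},
  {"jaw": 0.6, "dx": 0, "dy": 0, "dz": 0.008, "yaw": 0},
  {"jaw": 0.6, "dx": 0, "dy": 0, "dz": 0.006, "yaw": 0},
  {"jaw": 0.6, "dx": 0, "dy": 0, "dz": 0, "yaw": 0},
])

```text
clock: 11.95
tool_pos: [0.5262, 0.1083, 0.0274]
eef_rot: [-0.571, 0.821, -0.009, 0.009]
contact_force: [0.4, -0.1, -0.4]
opening: 0.623
```

```bash
python3 - <<'E'
from h import *
go(.5245,.1073,.0,250); snap('wrist','w15')
E
python3 cup.py w15; python3 rel.py w15
```

```text
clk 11.95 pos [0.5262 0.1083 0.0274] xt ang -110.37 zt [ 0.0248 -0.0059 -0.9997] q7 1.626 F [ 0.4 -0.1 -0.4] open 0.623
d tool [0.0016 0.002  0.0273]
yaw needed (tool) -0.0064
cup world [0.5241 0.107 ] n 659 r pct [0.0206 0.0231 0.0254] depth z 0.039719958063368824
plain circ (array([0.5234, 0.1056]), np.float64(0.02185473300188974))
cup in tool [ 0.0019  0.0012 -0.0127]
disc plane tool [ 0.0272  0.0027 -0.0501] n 6198
disc normal world [-0.0367 -0.0187  0.9992]
disc circle tool (array([ 0.0013, -0.0019]), np.float64(0.02952259372316978)) all (array([ 0.0021, -0.0019]), np.float64(0.02898353428988117))
```

View pics/w15.png

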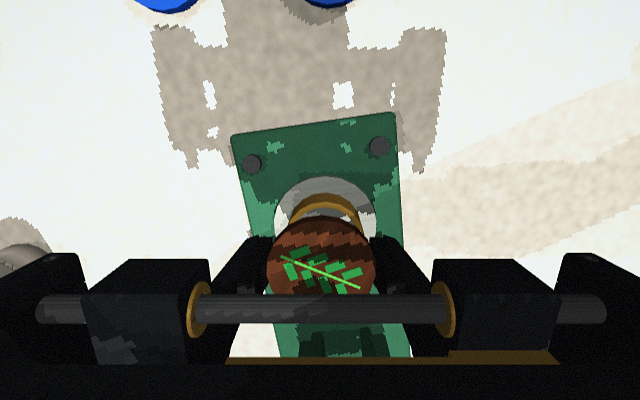

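Call:
play_rows([
  {"jaw": 0.6, "dx": 0.001, "dy": 0.002, "dz": 0.004, "yaw": 0},
  {"jaw": 0.6, "dx": 0, "dy": 0, "dz": 0.006, "yaw": 0},
  {"jaw": 0.6, "dx": 0, "dy": 0, "dz": 0.006, "yaw": 0},
  {"jaw": 0.6, "dx": 0, "dy": 0, "dz": 0.003, "yaw": 0},
  {"jaw": 0.6, "dx": 0, "dy": 0, "dz": 0, "yaw": 0},
])

```text
clock: 12.5
tool_pos: [0.5248, 0.1083, 0.0074]
eef_rot: [-0.571, 0.821, -0.01, 0.009]
contact_force: [-0.4, 0.6, -0.3]
opening: 0.621
```

```bash
python3 - <<'E'
from h import *
go(.5245,.1073,-.002,250); snap('wrist','w16')
E
python3 cup.py w16; python3 rel.py w16
```

```text
clk 12.5 pos [0.5248 0.1083 0.0074] xt ang -110.37 zt [ 0.0259 -0.0052 -0.9997] q7 1.582 F [-0.4  0.6 -0.3] open 0.621
d tool [0.0011 0.0002 0.0093]
yaw needed (tool) -0.0064
cup world [0.5209 0.1046] n 399 r pct [0.0202 0.0242 0.036 ] depth z 0.0391744319064214
plain circ (array([0.5284, 0.1184]), np.float64(0.03655523861257805))
cup in tool [ 0.0047  0.0015 -0.0327]
disc plane tool [ 0.0266  0.0039 -0.0501] n 6226
disc normal world [-0.0388 -0.0183  0.9991]
disc circle tool (array([ 0.0008, -0.0008]), np.float64(0.029844291900253648)) all (array([ 0.002 , -0.0008]), np.float64(0.02894998398208277))
```

View pics/w16.png

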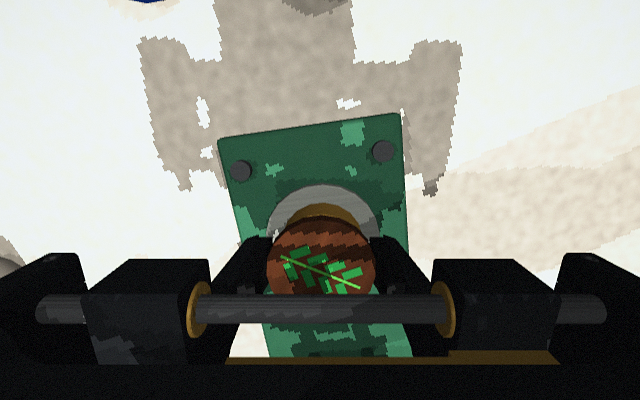

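Call:
play_rows([
  {"jaw": 0.6, "dx": 0.001, "dy": 0, "dz": 0.002, "yaw": 0},
  {"jaw": 0.6, "dx": 0, "dy": 0, "dz": 0.002, "yaw": 0},
  {"jaw": 0.6, "dx": 0, "dy": 0, "dz": 0.002, "yaw": 0},
  {"jaw": 0.6, "dx": 0, "dy": 0, "dz": 0, "yaw": 0},
  {"jaw": 0.6, "dx": 0, "dy": 0, "dz": 0, "yaw": 0},
])

```text
clock: 13.05
tool_pos: [0.525, 0.1074, 0.0013]
eef_rot: [-0.571, 0.821, -0.01, 0.01]
contact_force: [-0.5, 0.5, -0.7]
opening: 0.623
```

```bash
python3 - <<'E'
from h import *
go(.5245,.1073,-.002,250)
E
```

```text
clk 13.05 pos [0.525  0.1074 0.0013] xt ang -110.38 zt [ 0.0268 -0.0048 -0.9996] q7 1.57 F [-0.5  0.5 -0.7] open 0.623
d tool [0.0003 0.0006 0.0033]
yaw needed (tool) -0.0066
```

Call:
play_rows([
  {"jaw": 0.6, "dx": 0, "dy": 0.0005, "dz": 0.001, "yaw": 0},
  {"jaw": 0.6, "dx": 0, "dy": 0, "dz": 0.001, "yaw": 0},
  {"jaw": 0.6, "dx": 0, "dy": 0, "dz": 0.001, "yaw": 0},
  {"jaw": 0.6, "dx": 0, "dy": 0, "dz": 0, "yaw": 0},
  {"jaw": 0.6, "dx": 0, "dy": 0, "dz": 0, "yaw": 0},
])

```text
clock: 13.55
tool_pos: [0.5249, 0.1076, -0.0008]
eef_rot: [-0.571, 0.821, -0.01, 0.01]
contact_force: [0.2, -0.2, -0.2]
opening: 0.626
```

```bash
python3 - <<'E'
from h import *
go(.5245,.1073,-.002,250);snap('wrist','w17')
E
python3 rel.py w17
```

```text
clk 13.55 pos [ 0.5249  0.1076 -0.0008] xt ang -110.37 zt [ 0.0281 -0.0049 -0.9996] q7 1.562 F [ 0.2 -0.2 -0.2] open 0.626
d tool [0.0004 0.0002 0.0012]
yaw needed (tool) -0.0065
disc plane tool [ 0.0264  0.0038 -0.0501] n 6231
disc normal world [-0.0408 -0.0185  0.999 ]
disc circle tool (array([ 0.0009, -0.001 ]), np.float64(0.02995886075779337)) all (array([ 0.0021, -0.001 ]), np.float64(0.02898574519716107))
```

Call:
play_rows([
  {"jaw": 0.6, "dx": 0, "dy": 0, "dz": 0.001, "yaw": 0},
  {"jaw": 0.6, "dx": 0, "dy": 0, "dz": 0.001, "yaw": 0},
  {"jaw": 0.6, "dx": 0, "dy": 0, "dz": 0.001, "yaw": 0},
  {"jaw": 0.6, "dx": 0, "dy": 0, "dz": 0, "yaw": 0},
  {"jaw": 0.6, "dx": 0, "dy": 0, "dz": 0, "yaw": 0},
])

```text
clock: 14.1
tool_pos: [0.5251, 0.1077, -0.0007]
eef_rot: [-0.571, 0.821, -0.011, 0.011]
contact_force: [-0.3, 0.1, -0.5]
opening: 0.624
```

```bash
python3 - <<'E'
from h import *
go(.5245,.1073,-.002,250);snap('wrist','w18')
E
python3 rel.py w18
```

```text
clk 14.1 pos [ 0.5251  0.1077 -0.0007] xt ang -110.35 zt [ 0.0309 -0.0058 -0.9995] q7 1.557 F [-0.3  0.1 -0.5] open 0.624
d tool [0.0005 0.0005 0.0013]
yaw needed (tool) -0.006
disc plane tool [ 0.025   0.0042 -0.0501] n 6212
disc normal world [-0.0435 -0.0162  0.9989]
disc circle tool (array([ 0.0017, -0.0006]), np.float64(0.029115912450075894)) all (array([ 0.0026, -0.0008]), np.float64(0.028475440335321952))
```

The descent has stopped at about 1.3 mm above nominal with the disc tilted 0.045, so the low edge is resting on the rim. I'll release gently.

Call:
play_rows([
  {"jaw": 0.36, "dx": 0, "dy": 0, "dz": 0, "yaw": 0},
  {"jaw": 0.34, "dx": 0, "dy": 0, "dz": 0, "yaw": 0},
  {"jaw": 0.3, "dx": 0, "dy": 0, "dz": 0, "yaw": 0},
  {"jaw": 0.25, "dx": 0, "dy": 0, "dz": 0, "yaw": 0},
  {"jaw": 0.2, "dx": 0, "dy": 0, "dz": 0, "yaw": 0},
])

```text
clock: 14.65
tool_pos: [0.5251, 0.1077, -0.0016]
eef_rot: [-0.571, 0.821, -0.011, 0.011]
contact_force: [0.3, -0.2, -0.2]
opening: 0.797
```

```bash
python3 - <<'E'
from h import *
rep();snap('wrist','w19')
d,T=load('w19'); P=cloud(d,T); im=d['frame'][:,:,::-1]
np.set_printoptions(precision=4,suppress=True)
m=(np.hypot(P[:,:,0]-.524,P[:,:,1]-.107)<.03)&(np.abs(P[:,:,2]-.048)<.006)&(im[:,:,2].astype(int)>im[:,:,0])
q=P[m]; print(q.mean(0),len(q)); print(np.linalg.lstsq(np.c_[q[:,:2]-[.524,.107],np.ones(len(q))],q[:,2],rcond=None)[0])
E
```

```text
clk 14.65 pos [ 0.5251  0.1077 -0.0016] xt ang -110.36 zt [ 0.0301 -0.0056 -0.9995] q7 1.556 F [ 0.3 -0.2 -0.2] open 0.797
[0.5213 0.0989 0.0482] 5967
[0.0095 0.0242 0.0484]
```

View pics/w19.png

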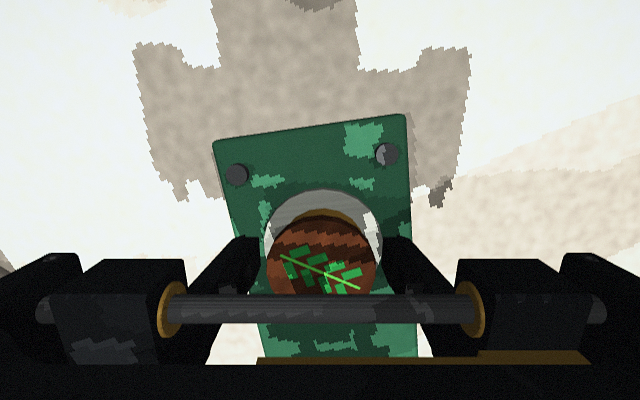

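Call:
play_rows([
  {"jaw": 0, "dx": 0, "dy": 0, "dz": 0, "yaw": 0},
  {"jaw": 0, "dx": 0, "dy": 0, "dz": 0, "yaw": 0},
  {"jaw": 0, "dx": 0, "dy": 0, "dz": -0.01, "yaw": 0},
  {"jaw": 0, "dx": 0, "dy": 0, "dz": -0.02, "yaw": 0},
  {"jaw": 0, "dx": 0, "dy": 0, "dz": -0.02, "yaw": 0},
])

```text
clock: 15.2
tool_pos: [0.5217, 0.1075, 0.0488]
eef_rot: [-0.571, 0.821, -0.01, 0.008]
contact_force: [0.6, 0.3, -0.5]
opening: 0.994
```

Call:
play_rows([
  {"jaw": 0, "dx": 0.015, "dy": 0, "dz": -0.02, "yaw": 0},
  {"jaw": 0, "dx": 0.02, "dy": 0, "dz": -0.02, "yaw": 0},
  {"jaw": 0, "dx": 0.02, "dy": 0, "dz": -0.02, "yaw": 0},
  {"jaw": 0, "dx": 0.02, "dy": 0, "dz": -0.01, "yaw": 0},
  {"jaw": 0, "dx": 0, "dy": 0, "dz": 0, "yaw": 0},
])

```text
clock: 15.7
tool_pos: [0.494, 0.0368, 0.1266]
eef_rot: [-0.572, 0.82, -0.011, 0.011]
contact_force: [0.5, -0.5, 0.4]
opening: 1.002
```

```bash
cat > seat.py <<'E'
from h import *
import sys
rep();snap('wrist',sys.argv[1])
d,T=load(sys.argv[1]); P=cloud(d,T); im=d['frame'][:,:,::-1]
np.set_printoptions(precision=4,suppress=True)
m=(np.hypot(P[:,:,0]-.524,P[:,:,1]-.107)<.035)&(np.abs(P[:,:,2]-.048)<.004)
q=P[m]; print(q.mean(0),len(q)); print('plane',np.linalg.lstsq(np.c_[q[:,:2]-[.524,.107],np.ones(len(q))],q[:,2],rcond=None)[0])
c=max(cv2.findContours(m.astype(np.uint8),0,1)[0],key=cv2.contourArea)[:,0]
h=cv2.convexHull(c)[:,0]; print(circ(raypts(d,T,h,.048)))
# table tilt as reference
t=(np.abs(P[:,:,2])<.01); q=P[t]; print('table',np.linalg.lstsq(np.c_[q[:,:2]-[.524,.107],np.ones(len(q))],q[:,2],rcond=None)[0])
E
python3 seat.py w20
```

```text
clk 15.7 pos [0.494  0.0368 0.1266] xt ang -110.14 zt [ 0.0313 -0.0061 -0.9995] q7 1.844 F [ 0.5 -0.5  0.4] open 1.002
[0.5237 0.1046 0.0482] 2117
plane [0.0038 0.007  0.0482]
(array([0.5239, 0.1052]), np.float64(0.028168898745135253))
table [-0.     -0.001   0.0003]
```

View pics/w20.png

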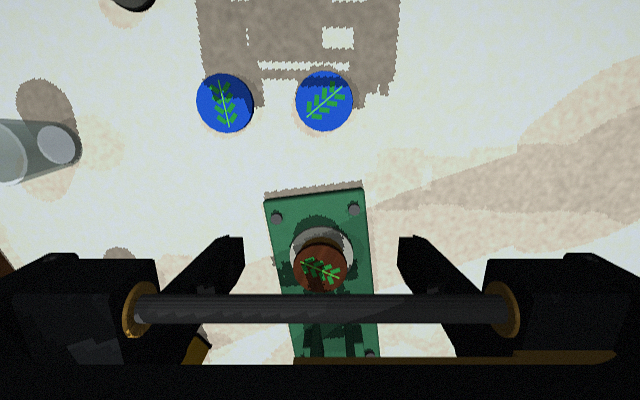

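Seated: the top face is at 48.2 mm and level, with the disc centred within about 1.5 mm of the cup. Now I'll rise and turn for the lever.

Call:
play_rows([
  {"jaw": 0, "dx": 0, "dy": 0, "dz": -0.025, "yaw": 0.14},
  {"jaw": 0, "dx": 0, "dy": 0, "dz": -0.025, "yaw": 0.14},
  {"jaw": 0, "dx": 0, "dy": 0, "dz": -0.025, "yaw": 0.14},
  {"jaw": 0, "dx": 0, "dy": 0, "dz": -0.025, "yaw": 0.14},
  {"jaw": 0, "dx": 0, "dy": 0, "dz": -0.025, "yaw": 0.14},
])

```text
clock: 16.25
tool_pos: [0.4894, 0.0458, 0.2518]
eef_rot: [-0.249, 0.969, -0.002, 0.012]
contact_force: [1.0, 0.1, 0.5]
opening: 0.998
```

Call:
play_rows([
  {"jaw": 0, "dx": 0, "dy": 0, "dz": -0.025, "yaw": 0.14},
  {"jaw": 0, "dx": 0, "dy": 0, "dz": -0.025, "yaw": 0.14},
  {"jaw": 0, "dx": 0, "dy": 0, "dz": -0.025, "yaw": 0.14},
  {"jaw": 0, "dx": 0, "dy": 0, "dz": -0.025, "yaw": 0.14},
  {"jaw": 0, "dx": 0, "dy": 0, "dz": -0.02, "yaw": 0.14},
])

```text
clock: 16.75
tool_pos: [0.4867, 0.0542, 0.3765]
eef_rot: [0.107, 0.994, 0.006, 0.011]
contact_force: [0.4, -0.3, -0.6]
opening: 1.002
```

```bash
python3 - <<'E'
from h import *
go(.5639,.2914,.37,167.8);snap('wrist','w21')
E
```

```text
clk 16.75 pos [0.4867 0.0542 0.3765] xt ang 167.71 zt [ 0.024   0.0097 -0.9997] q7 0.98 F [ 0.4 -0.3 -0.6] open 1.002
d tool [-0.0248  0.2481  0.0107]
yaw needed (tool) -0.0016
```

View pics/w21.png

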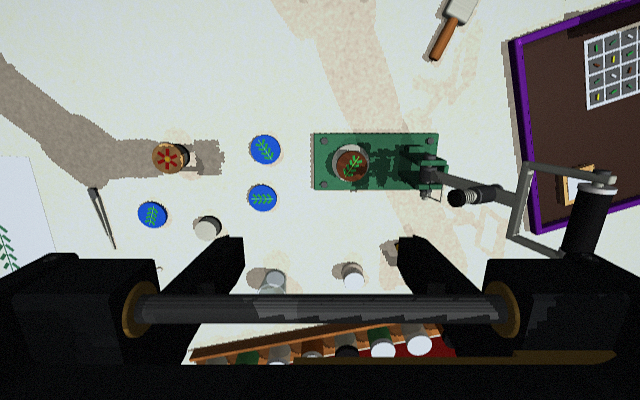

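Call:
play_rows([
  {"jaw": 0, "dx": -0.005, "dy": 0.045, "dz": 0, "yaw": 0},
  {"jaw": 0, "dx": -0.005, "dy": 0.045, "dz": 0, "yaw": 0},
  {"jaw": 0, "dx": -0.005, "dy": 0.045, "dz": 0, "yaw": 0},
  {"jaw": 0, "dx": -0.005, "dy": 0.045, "dz": 0, "yaw": 0},
  {"jaw": 0, "dx": -0.005, "dy": 0.045, "dz": 0, "yaw": 0},
])

```text
clock: 17.3
tool_pos: [0.5645, 0.2737, 0.3823]
eef_rot: [0.11, 0.994, 0.005, 0.015]
contact_force: [1.2, -0.4, 0.2]
opening: 1.001
```

Call:
play_rows([
  {"jaw": 0, "dx": 0, "dy": 0.01, "dz": 0, "yaw": 0},
  {"jaw": 0, "dx": 0, "dy": 0, "dz": 0, "yaw": 0},
  {"jaw": 0, "dx": 0, "dy": 0, "dz": 0, "yaw": 0},
  {"jaw": 0, "dx": 0, "dy": 0, "dz": 0, "yaw": 0},
  {"jaw": 0, "dx": 0, "dy": 0, "dz": 0, "yaw": 0},
])

```text
clock: 17.8
tool_pos: [0.5639, 0.2912, 0.378]
eef_rot: [0.102, 0.995, 0.005, 0.012]
contact_force: [0.3, -0.4, -0.1]
opening: 1.002
```

```bash
cat > grip.py <<'E'
from h import *
import sys
np.set_printoptions(precision=4,suppress=True)
fn=sys.argv[1]; snap('wrist',fn); d,T=load(fn); W=cloud(d,T); im=d['frame'].max(2)
Q=cloud(d,d['T_tool_cam'])
m=(W[:,:,2]>.295)&(W[:,:,2]<.335)&(np.hypot(W[:,:,0]-.564,W[:,:,1]-.291)<.06)&(im<70)&(np.abs(Q[:,:,1])<.035)
w=W[m]; print('barrel n',len(w),'mean',w.mean(0),'zmax',np.percentile(w[:,2],99))
(c,sz,a)=cv2.minAreaRect(w[:,:2].astype(np.float32)); print(c,sz,a); print('tool mean',Q[m].mean(0),'tool range',np.percentile(Q[m],1,0),np.percentile(Q[m],99,0))
go(.5639,.2914,.259,167.8)
E
python3 grip.py w22
```

```text
barrel n 1819 mean [0.5641 0.2921 0.3164] zmax 0.32001849257752335
(0.5639432072639465, 0.29166802763938904) (0.025324344635009766, 0.09968182444572449) 78.22327423095703
tool mean [0.0013 0.0002 0.0616] tool range [-0.0441 -0.0109  0.0577] [0.0489 0.0118 0.0703]
clk 17.85 pos [0.564  0.2909 0.3781] xt ang 168.22 zt [ 0.0254  0.0081 -0.9996] q7 0.606 F [ 1.   0.1 -0.5] open 1.002
d tool [ 0.003  -0.0011  0.1191]
yaw needed (tool) 0.0074
```

View pics/w22.png

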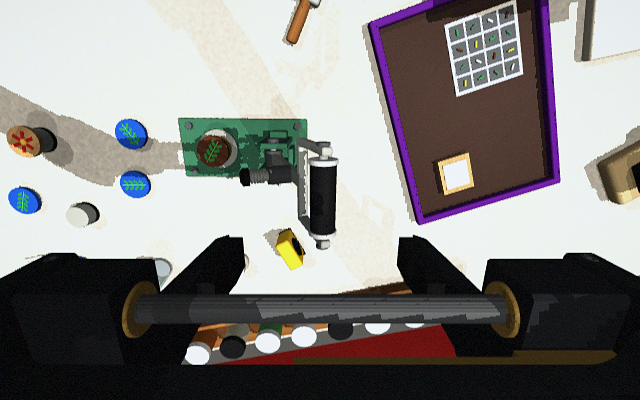

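Call:
play_rows([
  {"jaw": 0, "dx": 0, "dy": 0.001, "dz": 0.02, "yaw": 0},
  {"jaw": 0, "dx": 0, "dy": 0, "dz": 0.025, "yaw": 0},
  {"jaw": 0, "dx": 0, "dy": 0, "dz": 0.025, "yaw": 0},
  {"jaw": 0, "dx": 0, "dy": 0, "dz": 0.02, "yaw": 0},
  {"jaw": 0, "dx": 0, "dy": 0, "dz": 0, "yaw": 0},
])

```text
clock: 18.35
tool_pos: [0.5694, 0.2864, 0.289]
eef_rot: [0.107, 0.994, 0.006, 0.016]
contact_force: [0.1, 1.1, 0.8]
opening: 1.002
```

```bash
python3 grip.py w23; python3 fing.py w23
```

```text
barrel n 3991 mean [0.5625 0.2924 0.3165] zmax 0.3200981581294643
(0.555589497089386, 0.293657511472702) (0.025139005854725838, 0.0827982947230339) 78.72665405273438
tool mean [ 0.0072  0.0048 -0.0277] tool range [-0.0261 -0.0065 -0.0316] [ 0.0554  0.0166 -0.0173]
clk 18.4 pos [0.5703 0.2869 0.2906] xt ang 167.7 zt [ 0.0347  0.0092 -0.9994] q7 0.563 F [ 0.4 -0.6 -0.4] open 1.0
d tool [0.0082 0.0025 0.0314]
yaw needed (tool) -0.0018
finger tip z tool [-0.0226 -0.0225 -0.0224 -0.0224 -0.0222] world [0.311  0.3112 0.3115 0.3115 0.3116]
inner -0.00037085878329272924 0.00014772392447697977
```

View pics/w23.png

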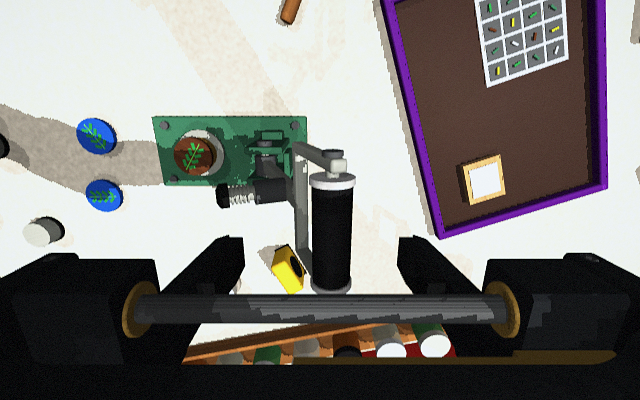

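Call:
play_rows([
  {"jaw": 0, "dx": 0.004, "dy": 0.004, "dz": 0.005, "yaw": 0},
  {"jaw": 0, "dx": 0.003, "dy": 0.001, "dz": 0.01, "yaw": 0},
  {"jaw": 0, "dx": 0, "dy": 0, "dz": 0.01, "yaw": 0},
  {"jaw": 0, "dx": 0, "dy": 0, "dz": 0.006, "yaw": 0},
  {"jaw": 0, "dx": 0, "dy": 0, "dz": 0, "yaw": 0},
])

```text
clock: 18.9
tool_pos: [0.567, 0.295, 0.2615]
eef_rot: [0.108, 0.994, 0.009, 0.02]
contact_force: [0.8, 0.4, 1.1]
opening: 1.003
```

```bash
python3 grip.py w24
```

```text
barrel n 3987 mean [0.5554 0.2943 0.3165] zmax 0.32000622090073255
(0.5644711256027222, 0.2920263707637787) (0.024800574406981468, 0.10105320066213608) 78.03250122070312
tool mean [ 0.0091 -0.0019 -0.0554] tool range [-0.0441 -0.0131 -0.0594] [ 0.0503  0.0095 -0.0457]
clk 18.95 pos [0.5672 0.2951 0.2619] xt ang 167.62 zt [ 0.0413  0.0134 -0.9991] q7 0.531 F [ 0.3  0.  -0.3] open 1.0
d tool [ 0.0025 -0.0044  0.0027]
yaw needed (tool) -0.0031
```

View pics/w24.png

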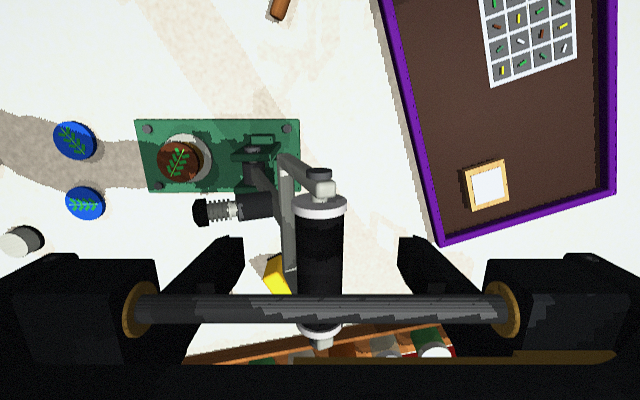

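Call:
play_rows([
  {"jaw": 0.3, "dx": 0, "dy": -0.001, "dz": 0, "yaw": 0},
  {"jaw": 0.6, "dx": 0, "dy": 0, "dz": 0, "yaw": 0},
  {"jaw": 0.9, "dx": 0, "dy": 0, "dz": 0, "yaw": 0},
  {"jaw": 0.9, "dx": 0, "dy": 0, "dz": 0, "yaw": 0},
  {"jaw": 0.9, "dx": 0, "dy": 0, "dz": 0, "yaw": 0},
], squeeze=40)

```text
clock: 19.45
tool_pos: [0.5678, 0.2943, 0.2629]
eef_rot: [0.108, 0.994, 0.01, 0.021]
contact_force: [-0.0, 0.4, 0.4]
opening: 0.569
```

Call:
play_rows([
  {"jaw": 0.9, "dx": 0, "dy": 0, "dz": 0, "yaw": 0},
  {"jaw": 0.9, "dx": 0, "dy": 0, "dz": 0, "yaw": 0},
  {"jaw": 0.9, "dx": 0, "dy": 0, "dz": 0, "yaw": 0},
  {"jaw": 0.9, "dx": 0, "dy": 0, "dz": 0, "yaw": 0},
  {"jaw": 0.9, "dx": 0, "dy": 0, "dz": 0, "yaw": 0},
], squeeze=40)

```text
clock: 19.95
tool_pos: [0.5678, 0.2941, 0.2631]
eef_rot: [0.108, 0.994, 0.009, 0.021]
contact_force: [-1.4, -0.2, 0.3]
opening: 0.261
```

```bash
python3 grip.py w25
```

```text
barrel n 6682 mean [0.5558 0.2942 0.3171] zmax 0.3343084624394091
(0.5623266100883484, 0.2949882745742798) (0.09424031525850296, 0.051087018102407455) 7.900111198425293
tool mean [ 0.0096 -0.0013 -0.0544] tool range [-0.031  -0.0264 -0.0717] [ 0.0511  0.0238 -0.0348]
clk 20.0 pos [0.5678 0.2942 0.2631] xt ang 167.58 zt [ 0.0433  0.0142 -0.999 ] q7 0.532 F [-0.1  0.9 -0.4] open 0.261
d tool [ 0.0034 -0.0036  0.0039]
yaw needed (tool) -0.0039
```

View pics/w25.png

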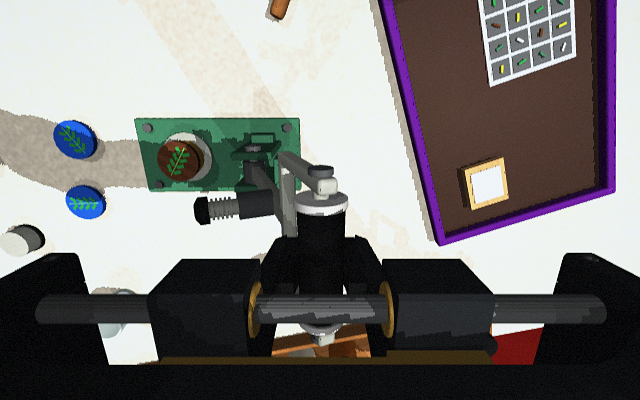

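The barrel is gripped (opening 0.261, about 23 mm). Next I'll work out the arc steps.

```bash
cat > arc.py <<'E'
from h import *
import sys,json,os
np.set_printoptions(precision=4,suppress=True)
s,M=rep(); tcp=np.array(s['tool_pos'])
cup=np.array([.5240,.1067]); ang=np.radians(12.2); yp=np.array([np.sin(ang),np.cos(ang)]); xp=np.array([np.cos(ang),-np.sin(ang)])
def G(th):
    f=np.radians(20)-th; return np.r_[cup+yp*(.115+.215*np.sin(f)), .105+.215*np.cos(f)]
if not os.path.exists('off.json'):
    json.dump((M.T@(G(0)-tcp)).tolist(),open('off.json','w'))
off=np.array(json.load(open('off.json'))); g=tcp+M@off
d=g[:2]-cup; y,x=d@yp,d@xp; th=np.radians(20)-np.arctan2(y-.115,g[2]-.105); rad=np.hypot(y-.115,g[2]-.105)
print('off',off,'grip press x,y,z',np.array([x,y,g[2]]),'theta',th.round(3),'rad',rad.round(4))
st=float(sys.argv[1]); prev=tcp
for k in range(1,6):
    t=G(th+st*k)-M@off; dd=M.T@(t-prev); prev=t; print(dd.round(4), end=' ')
print()
E
python3 arc.py .08
```

```text
clk 20.0 pos [0.5678 0.2942 0.2631] xt ang 167.58 zt [ 0.0433  0.0142 -0.999 ] q7 0.532 F [-0.1  0.9 -0.4] open 0.261
off [ 0.0015 -0.0029 -0.0441] grip press x,y,z [-0.      0.1885  0.307 ] theta 0.0 rad 0.215
[-0.0003 -0.0163 -0.0056] [-0.0002 -0.0167 -0.0043] [-0.0002 -0.0169 -0.0029] [-0.0001 -0.0171 -0.0016] [-0.0001 -0.0172 -0.0002]
```

Call:
play_rows([
  {"jaw": 0.9, "dx": 0, "dy": -0.016, "dz": -0.0055, "yaw": 0},
  {"jaw": 0.9, "dx": 0, "dy": -0.0165, "dz": -0.0045, "yaw": 0},
  {"jaw": 0.9, "dx": 0, "dy": -0.017, "dz": -0.003, "yaw": 0},
  {"jaw": 0.9, "dx": 0, "dy": -0.017, "dz": -0.0015, "yaw": 0},
  {"jaw": 0.9, "dx": 0, "dy": -0.017, "dz": 0, "yaw": 0},
])

```text
clock: 20.5
tool_pos: [0.5496, 0.2103, 0.276]
eef_rot: [0.107, 0.994, 0.012, 0.022]
contact_force: [3.9, 1.6, -8.0]
opening: 0.262
```

```bash
python3 arc.py .08
```

```text
clk 20.5 pos [0.5496 0.2103 0.276 ] xt ang 167.68 zt [ 0.0471  0.0193 -0.9987] q7 0.634 F [ 3.9  1.6 -8. ] open 0.262
off [ 0.0015 -0.0029 -0.0441] grip press x,y,z [-0.0002  0.1024  0.3199] theta 0.408 rad 0.2153
[-0.0001 -0.0171  0.0015] [ 0.0001 -0.017   0.0026] [ 0.0001 -0.0167  0.0039] [ 0.0002 -0.0164  0.0052] [ 0.0003 -0.0159  0.0065]
```

Call:
play_rows([
  {"jaw": 0.9, "dx": 0, "dy": -0.017, "dz": 0.0015, "yaw": 0},
  {"jaw": 0.9, "dx": 0, "dy": -0.017, "dz": 0.0025, "yaw": 0},
  {"jaw": 0.9, "dx": 0, "dy": -0.017, "dz": 0.004, "yaw": 0},
  {"jaw": 0.9, "dx": 0, "dy": -0.0165, "dz": 0.005, "yaw": 0},
  {"jaw": 0.9, "dx": 0.0005, "dy": -0.016, "dz": 0.0065, "yaw": 0},
])

```text
clock: 21.0
tool_pos: [0.5311, 0.1254, 0.2521]
eef_rot: [0.107, 0.994, 0.017, 0.024]
contact_force: [7.3, 6.5, -11.9]
opening: 0.261
```

```bash
python3 arc.py .08
```

```text
clk 21.0 pos [0.5311 0.1254 0.2521] xt ang 167.61 zt [ 0.0511  0.0285 -0.9983] q7 0.744 F [  7.3   6.5 -11.9] open 0.261
off [ 0.0015 -0.0029 -0.0441] grip press x,y,z [-0.0004  0.0152  0.296 ] theta 0.831 rad 0.2155
[-0.     -0.015   0.0084] [ 0.0004 -0.0145  0.0092] [ 0.0004 -0.0138  0.0103] [ 0.0005 -0.0129  0.0114] [ 0.0005 -0.0119  0.0124]
```

Call:
play_rows([
  {"jaw": 0.9, "dx": 0, "dy": -0.015, "dz": 0.0085, "yaw": 0},
  {"jaw": 0.9, "dx": 0.0005, "dy": -0.0145, "dz": 0.009, "yaw": 0},
  {"jaw": 0.9, "dx": 0.0005, "dy": -0.014, "dz": 0.0105, "yaw": 0},
  {"jaw": 0.9, "dx": 0.0005, "dy": -0.013, "dz": 0.0115, "yaw": 0},
  {"jaw": 0.9, "dx": 0.0005, "dy": -0.012, "dz": 0.0125, "yaw": 0},
])

```text
clock: 21.5
tool_pos: [0.5177, 0.0615, 0.1989]
eef_rot: [0.107, 0.994, 0.024, 0.028]
contact_force: [2.3, 5.0, -1.4]
opening: 0.26
```

```bash
python3 arc.py .06
```

```text
clk 21.5 pos [0.5177 0.0615 0.1989] xt ang 167.59 zt [ 0.0615  0.0417 -0.9972] q7 0.806 F [ 2.3  5.  -1.4] open 0.26
off [ 0.0015 -0.0029 -0.0441] grip press x,y,z [-0.0004 -0.0508  0.2426] theta 1.227 rad 0.2155
[ 0.0002 -0.0081  0.01  ] [ 0.0005 -0.0079  0.0102] [ 0.0005 -0.0072  0.0107] [ 0.0006 -0.0066  0.0111] [ 0.0006 -0.0059  0.0114]
```

Call:
play_rows([
  {"jaw": 0.9, "dx": 0, "dy": -0.008, "dz": 0.01, "yaw": 0},
  {"jaw": 0.9, "dx": 0.0005, "dy": -0.008, "dz": 0.01, "yaw": 0},
  {"jaw": 0.9, "dx": 0.0005, "dy": -0.007, "dz": 0.0105, "yaw": 0},
  {"jaw": 0.9, "dx": 0.0005, "dy": -0.0065, "dz": 0.011, "yaw": 0},
  {"jaw": 0.9, "dx": 0.0005, "dy": -0.006, "dz": 0.0115, "yaw": 0},
])

```text
clock: 22.0
tool_pos: [0.5112, 0.0304, 0.1463]
eef_rot: [0.108, 0.993, 0.029, 0.032]
contact_force: [1.3, 3.4, 1.6]
opening: 0.26
```

```bash
python3 arc.py .04; python3 -c "
from h import *
snap('wrist','w26')"
```

```text
clk 22.0 pos [0.5112 0.0304 0.1463] xt ang 167.52 zt [ 0.0703  0.0514 -0.9962] q7 0.804 F [1.3 3.4 1.6] open 0.26
off [ 0.0015 -0.0029 -0.0441] grip press x,y,z [-0.0004 -0.0831  0.19  ] theta 1.515 rad 0.2155
[ 0.0001 -0.0033  0.008 ] [ 0.0005 -0.0034  0.0079] [ 0.0005 -0.0031  0.008 ] [ 0.0005 -0.0028  0.0081] [ 0.0005 -0.0025  0.0082]
```

View pics/w26.png

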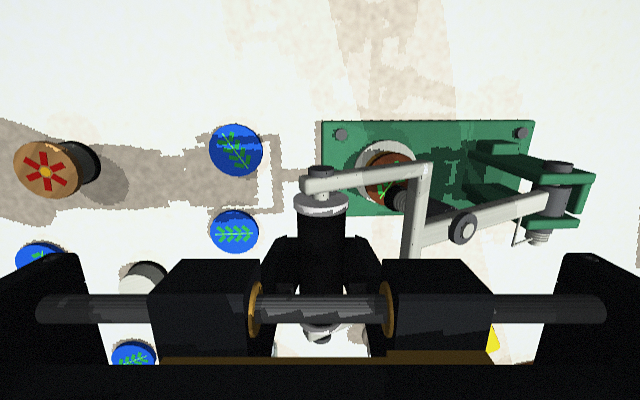

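Call:
play_rows([
  {"jaw": 0.9, "dx": 0, "dy": -0.0035, "dz": 0.008, "yaw": 0},
  {"jaw": 0.9, "dx": 0.0005, "dy": -0.0035, "dz": 0.008, "yaw": 0},
  {"jaw": 0.9, "dx": 0.0005, "dy": -0.003, "dz": 0.008, "yaw": 0},
  {"jaw": 0.9, "dx": 0.0005, "dy": -0.003, "dz": 0.008, "yaw": 0},
  {"jaw": 0.9, "dx": 0.0005, "dy": -0.0025, "dz": 0.008, "yaw": 0},
])

```text
clock: 22.55
tool_pos: [0.5085, 0.0176, 0.1037]
eef_rot: [0.108, 0.993, 0.031, 0.034]
contact_force: [0.5, 3.7, 2.5]
opening: 0.261
```

```bash
python3 arc.py .02
```

```text
clk 22.55 pos [0.5085 0.0176 0.1037] xt ang 167.51 zt [ 0.0735  0.0549 -0.9958] q7 0.78 F [0.5 3.7 2.5] open 0.261
off [ 0.0015 -0.0029 -0.0441] grip press x,y,z [-0.0004 -0.0963  0.1473] theta 1.722 rad 0.2155
[-0.0001 -0.0006  0.0043] [ 0.0003 -0.001   0.0042] [ 0.0003 -0.0009  0.0042] [ 0.0003 -0.0008  0.0042] [ 0.0003 -0.0008  0.0042]
```

```bash
cat > bar.py <<'E'
from h import *
import sys
np.set_printoptions(precision=4,suppress=True)
fn=sys.argv[1]; snap('wrist',fn); 
for f in ['w24','w25','w26',fn]:
    d,T=load(f); W=cloud(d,T); Q=cloud(d,d['T_tool_cam'])
    m=(Q[:,:,0]>.0125)&(Q[:,:,0]<.03)&(np.abs(Q[:,:,1]+.0015)<.006)&(np.abs(Q[:,:,2]+.055)<.02)
    print(f,m.sum(),'barrel top world z',np.percentile(W[m][:,2],[5,50,95]),'tool z',np.percentile(Q[m][:,2],[5,50,95]), 'tcp z',d['s_pos'][2])
E
python3 bar.py w27
```

```text
w24 917 barrel top world z [0.3173 0.3187 0.3198] tool z [-0.0593 -0.0581 -0.0565] tcp z 0.26145070811351456
w25 886 barrel top world z [0.3172 0.3186 0.3197] tool z [-0.0575 -0.0564 -0.055 ] tcp z 0.2631195025873226
w26 885 barrel top world z [0.2    0.2017 0.2029] tool z [-0.0582 -0.0569 -0.0555] tcp z 0.14631047077007664
w27 895 barrel top world z [0.1574 0.1591 0.1602] tool z [-0.0582 -0.057  -0.0555] tcp z 0.10369276380684089
```

View pics/w27.png

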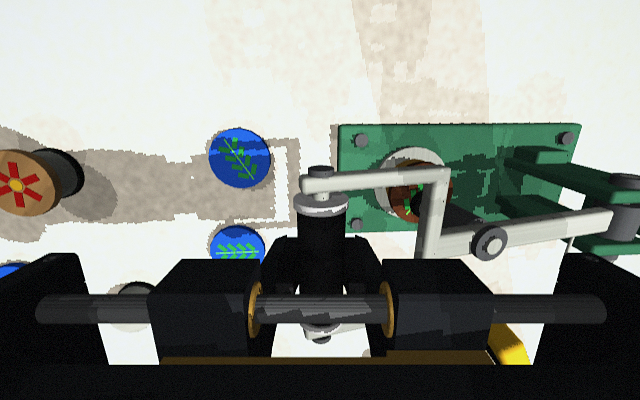

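Call:
play_rows([
  {"jaw": 0.9, "dx": 0, "dy": -0.001, "dz": 0.004, "yaw": 0},
  {"jaw": 0.9, "dx": 0.0005, "dy": -0.001, "dz": 0.004, "yaw": 0},
  {"jaw": 0.9, "dx": 0.0005, "dy": -0.001, "dz": 0.004, "yaw": 0},
  {"jaw": 0.9, "dx": 0, "dy": -0.001, "dz": 0.004, "yaw": 0},
  {"jaw": 0.9, "dx": 0.0005, "dy": -0.001, "dz": 0.004, "yaw": 0},
])

```text
clock: 23.1
tool_pos: [0.5078, 0.0144, 0.0809]
eef_rot: [0.107, 0.993, 0.032, 0.034]
contact_force: [0.7, 3.7, 2.5]
opening: 0.261
```

```bash
python3 arc.py .01
```

```text
clk 23.1 pos [0.5078 0.0144 0.0809] xt ang 167.55 zt [ 0.0737  0.0555 -0.9957] q7 0.765 F [0.7 3.7 2.5] open 0.261
off [ 0.0015 -0.0029 -0.0441] grip press x,y,z [-0.0004 -0.0997  0.1245] theta 1.829 rad 0.2156
[-0.0003  0.0002  0.0022] [ 0.0001 -0.0003  0.0021] [ 0.0001 -0.0003  0.0021] [ 0.0001 -0.0003  0.0021] [ 0.0001 -0.0002  0.0021]
```

Grip centre is now about 124.5 mm, still above first touch at 116 mm. I'll go on slowly.

Call:
play_rows([
  {"jaw": 0.9, "dx": 0, "dy": 0, "dz": 0.002, "yaw": 0},
  {"jaw": 0.9, "dx": 0, "dy": 0, "dz": 0.002, "yaw": 0},
  {"jaw": 0.9, "dx": 0, "dy": 0, "dz": 0.002, "yaw": 0},
  {"jaw": 0.9, "dx": 0, "dy": 0, "dz": 0.002, "yaw": 0},
  {"jaw": 0.9, "dx": 0, "dy": 0, "dz": 0.002, "yaw": 0},
])

```text
clock: 23.6
tool_pos: [0.5076, 0.0136, 0.0699]
eef_rot: [0.108, 0.993, 0.03, 0.033]
contact_force: [0.1, 2.7, 5.8]
opening: 0.261
```

```bash
python3 arc.py .01; python3 bar.py w28
```

```text
clk 23.6 pos [0.5076 0.0136 0.0699] xt ang 167.52 zt [ 0.072   0.0533 -0.996 ] q7 0.757 F [0.1 2.7 5.8] open 0.261
off [ 0.0015 -0.0029 -0.0441] grip press x,y,z [-0.0004 -0.1004  0.1136] theta 1.88 rad 0.2155
[-0.0003  0.0003  0.0022] [ 0.0001 -0.0002  0.0021] [ 0.0001 -0.0002  0.0021] [ 0.0001 -0.0002  0.0021] [ 0.0001 -0.0001  0.0021] 
w24 917 barrel top world z [0.3173 0.3187 0.3198] tool z [-0.0593 -0.0581 -0.0565] tcp z 0.26145070811351456
w25 886 barrel top world z [0.3172 0.3186 0.3197] tool z [-0.0575 -0.0564 -0.055 ] tcp z 0.2631195025873226
w26 885 barrel top world z [0.2    0.2017 0.2029] tool z [-0.0582 -0.0569 -0.0555] tcp z 0.14631047077007664
w28 892 barrel top world z [0.1237 0.1254 0.1266] tool z [-0.0583 -0.057  -0.0555] tcp z 0.06993831182481935
```

View pics/w28.png

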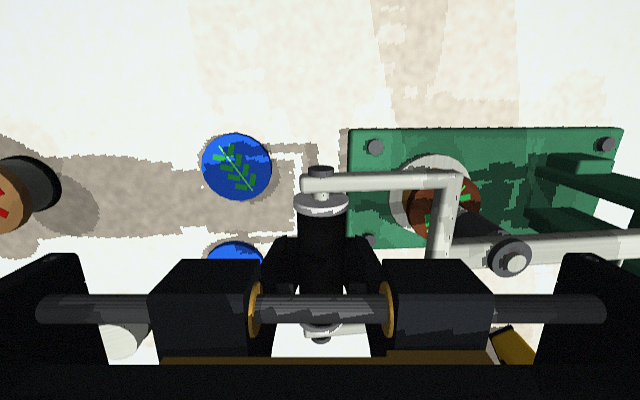

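Call:
play_rows([
  {"jaw": 0.9, "dx": 0, "dy": 0, "dz": 0.002, "yaw": 0},
  {"jaw": 0.9, "dx": 0, "dy": 0, "dz": 0.0015, "yaw": 0},
  {"jaw": 0.9, "dx": 0, "dy": 0, "dz": 0.0015, "yaw": 0},
  {"jaw": 0.9, "dx": 0, "dy": 0, "dz": 0.001, "yaw": 0},
  {"jaw": 0.9, "dx": 0, "dy": 0, "dz": 0, "yaw": 0},
])

```text
clock: 24.15
tool_pos: [0.5077, 0.0134, 0.065]
eef_rot: [0.107, 0.993, 0.03, 0.033]
contact_force: [-0.4, 2.6, 7.5]
opening: 0.261
```

```bash
python3 arc.py .01; python3 bar.py w29|tail -1
```

```text
clk 24.15 pos [0.5077 0.0134 0.065 ] xt ang 167.54 zt [ 0.0726  0.052  -0.996 ] q7 0.752 F [-0.4  2.6  7.5] open 0.261
off [ 0.0015 -0.0029 -0.0441] grip press x,y,z [-0.0004 -0.1005  0.1087] theta 1.903 rad 0.2155
[-0.0002  0.0004  0.0022] [ 0.0001 -0.0001  0.0021] [ 0.0001 -0.0001  0.0021] [ 0.0001 -0.0001  0.0021] [ 0.0001 -0.0001  0.0021] 
w29 888 barrel top world z [0.1189 0.1205 0.1215] tool z [-0.0582 -0.057  -0.0556] tcp z 0.06504290175003563
```

Call:
play_rows([
  {"jaw": 0.9, "dx": 0, "dy": 0, "dz": 0.0015, "yaw": 0},
  {"jaw": 0.9, "dx": 0, "dy": 0, "dz": 0.0015, "yaw": 0},
  {"jaw": 0.9, "dx": 0, "dy": 0, "dz": 0.001, "yaw": 0},
  {"jaw": 0.9, "dx": 0, "dy": 0, "dz": 0, "yaw": 0},
  {"jaw": 0.9, "dx": 0, "dy": 0, "dz": 0, "yaw": 0},
])

```text
clock: 24.7
tool_pos: [0.5077, 0.0133, 0.0636]
eef_rot: [0.107, 0.993, 0.029, 0.034]
contact_force: [-1.8, 1.8, 7.5]
opening: 0.263
```

```bash
python3 arc.py .01; python3 bar.py w30|tail -1; python3 -c "
from h import *
snap('side','s2'); a=cv2.imread('pics/s2.png')[120:250,230:400]; cv2.imwrite('pics/s2c.png',cv2.resize(a,None,fx=4,fy=4,interpolation=2))"
```

```text
clk 24.7 pos [0.5077 0.0133 0.0636] xt ang 167.55 zt [ 0.0748  0.0508 -0.9959] q7 0.749 F [-1.8  1.8  7.5] open 0.263
off [ 0.0015 -0.0029 -0.0441] grip press x,y,z [-0.0004 -0.1006  0.1073] theta 1.909 rad 0.2156
[-0.0002  0.0004  0.0022] [ 0.0001 -0.0001  0.0021] [ 0.0001 -0.0001  0.0021] [ 0.0001 -0.0001  0.0021] [ 0.0001 -0.0001  0.0021] 
w30 887 barrel top world z [0.1175 0.1191 0.1202] tool z [-0.0584 -0.0571 -0.0557] tcp z 0.06362230456102189
```

View pics/w30.png

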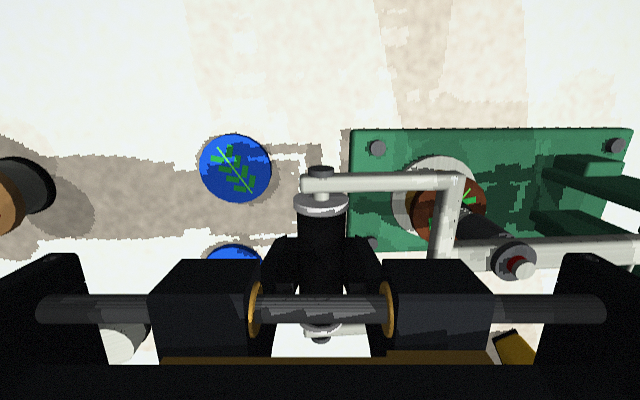

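View pics/s2c.png

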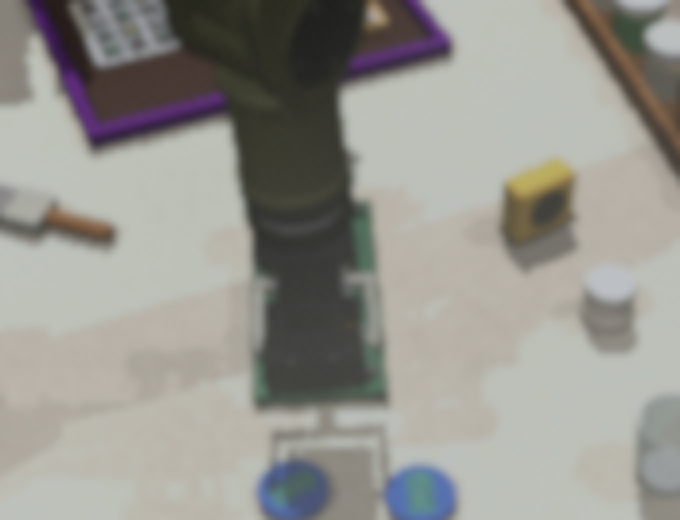

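The red tail pin now shows out of the collar at about (515,263). I'll measure how far it stands out, using depth.

```bash
cat > pin.py <<'E'
from h import *
import sys
np.set_printoptions(precision=4,suppress=True,linewidth=200)
for f in sys.argv[1:]:
    d,T=load(f); W=cloud(d,T); cup=np.array([.5240,.1067])
    w=W[(np.hypot(W[:,:,0]-cup[0],W[:,:,1]-cup[1])<.025)&(W[:,:,2]>.105)&(W[:,:,2]<.16)]
    h,b=np.histogram(w[:,2],np.arange(.105,.15,.001)); print(f,[(round(x,3),n) for x,n in zip(b,h) if n])
E
python3 pin.py w28 w29 w30
python3 -c "
import cv2
a=[cv2.resize(cv2.imread('pics/%s.png'%f)[215:300,470:550],None,fx=3.2,fy=3.2,interpolation=0) for f in ['w28','w29','w30']]
cv2.imwrite('pics/pins.png',cv2.hconcat(a))"
```

```text
w28 [(np.float64(0.105), np.int64(69)), (np.float64(0.106), np.int64(87)), (np.float64(0.107), np.int64(56)), (np.float64(0.108), np.int64(79)), (np.float64(0.109), np.int64(69)), (np.float64(0.11), np.int64(71)), (np.float64(0.111), np.int64(64)), (np.float64(0.112), np.int64(80)), (np.float64(0.113), np.int64(209)), (np.float64(0.114), np.int64(324)), (np.float64(0.115), np.int64(440)), (np.float64(0.116), np.int64(229)), (np.float64(0.117), np.int64(100)), (np.float64(0.118), np.int64(368)), (np.float64(0.119), np.int64(400)), (np.float64(0.12), np.int64(69)), (np.float64(0.121), np.int64(98)), (np.float64(0.122), np.int64(165)), (np.float64(0.123), np.int64(27))]
w29 [(np.float64(0.105), np.int64(73)), (np.float64(0.106), np.int64(79)), (np.float64(0.107), np.int64(78)), (np.float64(0.108), np.int64(59)), (np.float64(0.109), np.int64(75)), (np.float64(0.11), np.int64(104)), (np.float64(0.111), np.int64(322)), (np.float64(0.112), np.int64(610)), (np.float64(0.113), np.int64(244)), (np.float64(0.114), np.int64(73)), (np.float64(0.115), np.int64(214)), (np.float64(0.116), np.int64(5
[... 261 characters left out ...]
.float64(0.105), np.int64(82)), (np.float64(0.106), np.int64(82)), (np.float64(0.107), np.int64(67)), (np.float64(0.108), np.int64(64)), (np.float64(0.109), np.int64(87)), (np.float64(0.11), np.int64(215)), (np.float64(0.111), np.int64(673)), (np.float64(0.112), np.int64(312)), (np.float64(0.113), np.int64(68)), (np.float64(0.114), np.int64(138)), (np.float64(0.115), np.int64(526)), (np.float64(0.116), np.int64(205)), (np.float64(0.117), np.int64(39)), (np.float64(0.118), np.int64(38)), (np.float64(0.119), np.int64(33)), (np.float64(0.12), np.int64(40)), (np.float64(0.121), np.int64(85)), (np.float64(0.122), np.int64(196)), (np.float64(0.123), np.int64(28)), (np.float64(0.124), np.int64(1))]
```

View pics/pins.png

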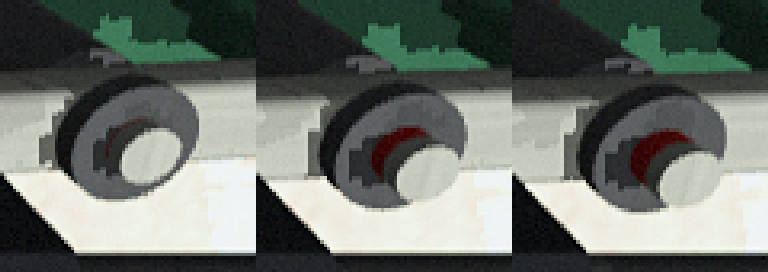

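The pin top stays at 122.5 mm because it bears on the medallion, while the collar has come down. Pin and grip height agree on about 4.7 mm of travel. Now a little more.

Call:
play_rows([
  {"jaw": 0.9, "dx": 0, "dy": 0, "dz": 0.001, "yaw": 0},
  {"jaw": 0.9, "dx": 0, "dy": 0, "dz": 0.001, "yaw": 0},
  {"jaw": 0.9, "dx": 0, "dy": 0, "dz": 0.001, "yaw": 0},
  {"jaw": 0.9, "dx": 0, "dy": 0, "dz": 0.001, "yaw": 0},
  {"jaw": 0.9, "dx": 0, "dy": 0, "dz": 0.001, "yaw": 0},
])

```text
clock: 25.3
tool_pos: [0.5079, 0.0133, 0.0615]
eef_rot: [0.107, 0.993, 0.029, 0.036]
contact_force: [-1.4, 2.4, 11.1]
opening: 0.262
```

```bash
python3 arc.py .01; python3 bar.py w31|tail -1; python3 bar.py w32|tail -1; python3 arc.py .01; python3 pin.py w32
```

```text
clk 25.3 pos [0.5079 0.0133 0.0615] xt ang 167.56 zt [ 0.0772  0.0496 -0.9958] q7 0.746 F [-1.4  2.4 11.1] open 0.262
off [ 0.0015 -0.0029 -0.0441] grip press x,y,z [-0.0003 -0.1005  0.1051] theta 1.919 rad 0.2155
[-0.0002  0.0004  0.0022] [ 0.0001 -0.0001  0.0021] [ 0.0001 -0.0001  0.0021] [ 0.0001 -0.0001  0.0021] [ 0.0001 -0.      0.0021] 
w31 879 barrel top world z [0.1154 0.117  0.1181] tool z [-0.0584 -0.0572 -0.0558] tcp z 0.06149609436651275
w32 899 barrel top world z [0.1153 0.117  0.118 ] tool z [-0.0584 -0.0572 -0.0558] tcp z 0.06147457794081189
clk 25.4 pos [0.5079 0.0133 0.0615] xt ang 167.56 zt [ 0.0772  0.0496 -0.9958] q7 0.746 F [-2.1  2.1 11.5] open 0.259
off [ 0.0015 -0.0029 -0.0441] grip press x,y,z [-0.0003 -0.1005  0.1051] theta 1.919 rad 0.2155
[-0.0002  0.0004  0.0022] [ 0.0001 -0.0001  0.0021] [ 0.0001 -0.0001  0.0021] [ 0.0001 -0.0001  0.0021] [ 0.0001 -0.      0.0021] 
w32 [(np.float64(0.105), np.int64(75)), (np.float64(0.106), np.int64(71)), (np.float64(0.107), np.int64(72)), (np.float64(0.108), np.int64(85)), (np.float64(0.109), np.int64(272)), (np.float64(0.11), np.int64(725)), (np.float64(0.111), np.int64(243)), (np.float64(0.112), np.int64(71)), (np.float64(0.113), np.int64(174)), (np.float64(0.114), np.int64(539)), (np.float64(0.115), np.int64(154)), (np.float64(0.116), np.int64(28)), (np.float64(0.117), np.int64(42)), (np.float64(0.118), np.int64(38)), (np.float64(0.119), np.int64(27)), (np.float64(0.12), np.int64(47)), (np.float64(0.121), np.int64(110)), (np.float64(0.122), np.int64(193)), (np.float64(0.123), np.int64(20))]
```

```bash
python3 -c "
from h import *
rep()
for i in range(8): r.snapshot('wrist')
rep()"; python3 bar.py w33|tail -1; python3 pin.py w33; python3 arc.py .01
```

```text
clk 25.4 pos [0.5079 0.0133 0.0615] xt ang 167.56 zt [ 0.0772  0.0496 -0.9958] q7 0.746 F [-2.1  2.1 11.5] open 0.259
clk 25.8 pos [0.5079 0.0133 0.0615] xt ang 167.55 zt [ 0.0772  0.0496 -0.9958] q7 0.746 F [-2.3  2.9 10.6] open 0.263
w33 885 barrel top world z [0.1153 0.117  0.1182] tool z [-0.0584 -0.0572 -0.0557] tcp z 0.06152388244002851
w33 [(np.float64(0.105), np.int64(73)), (np.float64(0.106), np.int64(77)), (np.float64(0.107), np.int64(70)), (np.float64(0.108), np.int64(91)), (np.float64(0.109), np.int64(278)), (np.float64(0.11), np.int64(713)), (np.float64(0.111), np.int64(239)), (np.float64(0.112), np.int64(71)), (np.float64(0.113), np.int64(164)), (np.float64(0.114), np.int64(555)), (np.float64(0.115), np.int64(152)), (np.float64(0.116), np.int64(37)), (np.float64(0.117), np.int64(41)), (np.float64(0.118), np.int64(30)), (np.float64(0.119), np.int64(41)), (np.float64(0.12), np.int64(41)), (np.float64(0.121), np.int64(116)), (np.float64(0.122), np.int64(178)), (np.float64(0.123), np.int64(25))]
clk 25.85 pos [0.5078 0.0133 0.0615] xt ang 167.55 zt [ 0.0772  0.0496 -0.9958] q7 0.746 F [-2.   2.4 11.3] open 0.259
off [ 0.0015 -0.0029 -0.0441] grip press x,y,z [-0.0004 -0.1005  0.1052] theta 1.919 rad 0.2155
[-0.0002  0.0004  0.0022] [ 0.0001 -0.0001  0.0021] [ 0.0001 -0.0001  0.0021] [ 0.0001 -0.0001  0.0021] [ 0.0001 -0.      0.0021]
```

View pics/w33.png

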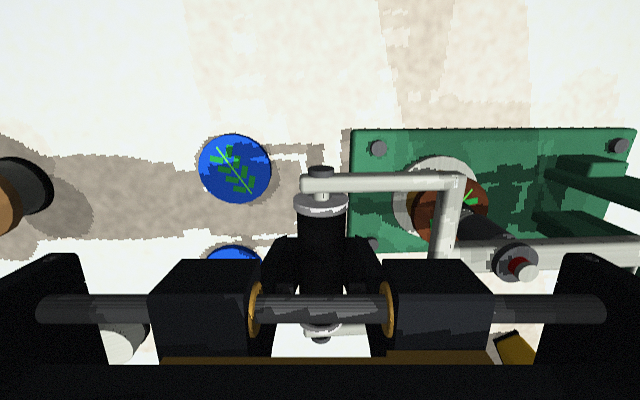

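The lever is level and the pin is out at (518,266). The medallion is under the nose at about (450,205), and the hold is steady. Handing in.

```bash
python3 -c "
from h import *
print(r.finish_job()); rep()"
```

```text
the job is handed in; nothing more can be done
None
the job is handed in; nothing more can be done
```

I set the dark medallion on the brass cup's rim, let go of it, and pulled the press lever down to level. I handed the job in with the gripper still holding the lever. The hand-in gives no verdict, so what follows rests on my own measurements.

- **Medallion:** After I released it, its top face was at 48.2 mm and level to under 0.01 rad. It was within about 1.5 mm of the cup's centre, so it was seated.
- **Plunger:** Handgrip height (105.2 mm) and the red tail pin both put it about 5.7–5.9 mm in. The push on the tool was about 11 N, against the 10 N expected. This held steady over the last half second. The pin top stayed at 122.5 mm throughout, so the nose stayed on the medallion without shifting it.
- **Other things on the bench:** I touched nothing else that I know of, but I did not measure their final positions. The run took about 26 s of the 72 s.

Four things went wrong or disagreed:
- **Missed first grasp:** The visible fingertips ended about 29 mm short of the reported tool point, so the first close shut in the air above the disc. I opened, went lower by that amount and gripped it on the second try.
- **Tool tilt:** The tool drifted off vertical, to about 0.03 rad when placing and about 0.09 rad at the end. The rows could not correct it. The disc was let go about 0.045 rad tilted, with one edge on the rim, and then settled flat.
- **Medallion position:** The top and wrist cameras disagreed by about 4 mm on where it started. I used the wrist camera.
- **Cup position:** The wrist views of the cup differed by up to 2 mm.

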